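# Lock the lantern's battery hatch with the flat key

## Task

The battery hatch of the lantern lying on the upturned stool is shut but not locked. Take the flat-bladed key that stands in the spool, seat its blade in the slot of the hatch's round spring-loaded fastener, push it in gently and turn it a quarter turn clockwise until it springs back up locked, then stand the key back in the same spool. Never press or twist hard with the key, keep the fingers off the lantern, and leave the other things on the stool where they are.

Things in the scene. Friction and masses are not known exactly. Their poses are not given: they have to be found in the camera images.
- lantern: Grey aluminium lantern lying on its side, wedged fast. Origin: centre of its underside, on the stool. Case 120 (x) x 90 (y) x 80 (z) mm, hatch on top to z = 83; lens drum out to x = -88; bail handle out to y = 75; toggle switch up to z = 97 at x = -50. The round fastener is at x = 28, y = 0; a low fixed collar, inner radius 22, outer 27 mm, stands round it up to z = 89.
- fastener (a point): Mark fixed on the lantern at its x = 28, y = 0, z = 95 mm, lantern's axes: nominal centre of the slot's floor, fastener at rest. The real fastener floats: its slot's floor lies up to 6 mm above or below the mark and up to 3 mm off it either way along y, differently each time, and stays so; only feel or a picture tells. Unlocked, the slot runs along the mark's x axis within 0.06 rad.
- head_top (a point): Mark fixed on the lantern 7 mm above the fastener mark, same axes: nominal top of the fastener's round steel head (about 36 mm across), off by the same float. The slot across the head is 7 mm wide, 7 mm deep, about 34 mm long and open at both ends.
- plunger (a joint): How far the fastener is pushed in (m), 0 at rest. Spring: 4 N to start, plus 2.5 N per mm; solid stop at 4.5 mm (about 15 N). It can be turned only while pushed in by 3 mm or more (about 12 N); otherwise a hidden notch blocks it. If it stays at about 3 mm when let go, it has caught between the notches and is not locked.
- stud (a joint): Turn of the fastener (rad), positive clockwise seen from above. About 0 = unlocked, stop at 1.57 = locked (slot along the lantern's y axis). From about 1.37 on it can spring back up into its locking notch. Turning it while pushed in takes about 0.04 N m; over 0.1 N m at the stop is hard twisting. The blade, thinner than the slot, leads it by about 0.15 rad.
- key: Flat-bladed key, a loose rigid tool of 80 g (may vary by a quarter). Standing upright, blade down. Origin: centre of the blade's lower end; z up along the key. Steel blade 22 (x) x 4 (y) mm, from z = 0 to 24 mm; black handle 38 (x) x 16 (y) mm, from z = 24 to 70 mm, to be gripped across its 16 mm.
- key_tip (a point): Centre of the blade's lower end (the key's origin; same axes as the key).
- spool: White plastic spool, fixed to the stool, the key's stand. Origin: centre of its underside. Flanges 60 mm across, 34 mm high, round through bore 28 mm across. The key stands in it with the blade in the bore and the handle's lower face resting on the upper flange (key origin 10 mm above the spool's origin).
- stool: Upturned low wooden stool, fixed. Origin: centre of its underside on the deck. Its seat is a slab 400 (x) x 560 (y) x 30 (z) mm whose upper face (30 mm above the deck) carries everything; four legs stand up to 115 mm above the deck at x = +-175, y = +-255 mm.
- bead_jar: Bystander: closed round glass jar, 54 mm across, 55 mm high, loose. Origin: centre of its underside.
- spare_spool: Bystander: smaller white spool, 54 mm across, 34 mm high, no key in it, loose. Origin: centre of its underside.
- scale_hook: Bystander: steel scale hook lying flat, about 95 mm long along y, loose. Origin: on its underside near the middle.
- jig: Bystander: lime jig body, about 75 mm long along y, 22 mm wide, 16 mm high, loose. Origin: on its underside near the middle.
There are look-alikes about, which are no part of the job. There is more than one size of the key; the one meant has the size given above.

How it is judged:
By the outcome, as a careful person would: the job done as asked, in the order asked, and still so for the second after the job is handed in, with the robot touching nothing.
It also fails if it takes over 72 s, if anything falls off the work surface, if the arm or the gripper's body presses on something with over 40 N, if the wrist force passes 120 N, or if a joint passes its speed limit or range.

## Robot

A 6-joint arm with a two-finger parallel gripper is mounted at the origin on the work surface. World frame = base frame: x ahead of the robot, y to its left, z up, the work surface at z = 0. Lengths are in m, angles in degrees, forces in N, time in s.
With the tool pointing down it reaches from about 0.35 to 0.875 m from the base axis. Payload 4.2 kg.
Tool frame: the origin (TCP) lies between the finger pads; the fingertips stand 14 mm ahead of it and the grasp point (between the pads) lies 5 mm behind it; x points along the fingers, y is the direction in which the jaws open and shut, and the axes are right-handed (so a half turn about x gives the same grasp; the last joint's range is limited). The gripper opens to 87 mm and grips with 3 to 60 N. Pads are 19 mm wide; open, the fingers measure 117 mm over their backs; the gripper's body (75 mm by 190 mm) begins 51 mm behind the grasp point.
Start: joints at [-56.345, 22.042, 0.453, 0, -68.411, -14.817], TCP at [0.202, -0.591, 0.237] pointing down, gripper open.
Joint ranges: [-179.83, 179.83], [-69.29, 118.12], [-61.27, 80.66], [-181.25, 117.63], [-171.15, -9.14], [-177.46, 177.46]. Speed limits (degrees/s): [159.86, 159.86, 180, 180, 180, 180].

## Interface

Orientations are given as a 3x3 rotation matrix whose columns are the frame's x, y, z axes.
In Python, from station import r, imaging, job gives the robot as it stands. The module is installed in compiled form; this text tells all that it offers.
- The arm moves only by the tool apply_moves, never from a script. Its arguments are lists of equal length, an entry for each row: "xyz": the shift along the tool's x, y, z in m, a list of three; "twist": the turn about the tool's x in degrees; "claw": the opening, from 0 (shut) to 1 (fully open). A call has 1 to 12 rows; each row shifts and turns the pose as measured when the row begins, along the tool's axes as they then stand; what a row does not reach is not made up. A row lasts 1/10 s, in which the tool goes at most 50 mm and 8.59 degrees, less where a joint would pass 70% of its speed; a pose out of reach is approached as far as the arm can. A call is refused whole if a number of a shift passes 0.05 or a number of a turn 8.59, either way. A call with a gripper value outside its range is refused whole. The fingers move at their own pace and stop on an object; the grip force is fixed at half the most. Time passes only in rows, so rows that do not move let the fingers close. It gives the time, the measured TCP pose, the force and the opening at its end, in the units of the state.
- r.sense(): the state, without advancing time (a new reading comes with each control period).
- imaging.capture(name): name is "scene" or "top" or "wrist"; returns a dict with "pixels" (480x640x3 uint8, red, green, blue), "mtx" (3x3 intrinsics, pixels), "view" (4x4, takes a point from world to camera coordinates). Camera axes: x right, y down, z forward; pixel columns grow to the right and rows downward; lengths in m; the calibration is good to about 2 mm. A picture is of the moment at which its call begins. There is no depth.
- job.finish_job(): hands the job in, once; it reports no verdict.
Trained networks look in a picture, given as the dict that the camera call returned (one of the last four; its "shot" number tells which), for a name from the list of things; names that differ only in an ending like _2 or _b are one class to them, and where a whole thing is asked for, a point or a joint stands for the part that bears it (a point fixed in the world has none). Each returns a list of dicts, best first, with "p" (0 to 1); they miss things now and then, are a little off and sometimes report something else, mostly with a low value. They report only what shows in the picture. A call takes as long as a camera call. They do not tell look-alikes from the thing itself.
- imaging.regions_of(query, picture): "mask" (480x640 bool, what is visible of it) and "centre" ([column, row] in pixels, amid what is visible of it).
The state is a dict: "time_s": time; "joints": joint angles; "joint_velocities": joint speeds; "effort": joint torques, N m; "tcp_pos": TCP position; "ee_rot": TCP orientation; "wrist_force": force on the tool from outside, world axes, zero at the start; "moment": the same for the moment, N m; "gripper_width": opening from 0.0 (shut) to 1.0 (fully open).
Only numpy, scipy, OpenCV 4.12 (cv2) and the standard library are available. Lean on these libraries where they do the work, as an engineer would, in place of code of your own. Each camera call takes 0.05 s, during which the arm holds its last target.

## Working session

There is one attempt and no reset: what is moved stays moved. The work goes in short steps, Python scripts to look and compute and a tool call to move; the robot and the scene stay as the last step left them, time stands still between calls to the robot, and variables do not carry over. Pictures are saved under pics/ and viewed, and the job is handed in when it is done.

Besides the shell and the picture viewer there is one more tool, called after "Call:" as name(argument=value, ...), one argument or row to a line, values as JSON. apply_moves: Moves the arm, as the interface text tells. Its arguments: {"type":"object","properties":{"xyz":{"type":"array","items":{"type":"array","items":{"type":"number"}}},"twist":{"type":"array","items":{"type":"number"}},"claw":{"type":"array","items":{"type":"number"}}},"required":["xyz","twist","claw"]}

```bash
mkdir -p pics
cat > h.py <<'E'
import numpy as np, cv2
from station import r, imaging, job
def cap(n,f=None):
    c=imaging.capture(n)
    if f: cv2.imwrite('pics/'+f,c['pixels'][:,:,::-1])
    return c
def ray(c,uv):
    K=c['mtx'];V=c['view'];d=np.linalg.inv(K)@np.array([uv[0],uv[1],1.]);R=V[:3,:3]
    return -R.T@V[:3,3], R.T@d
def atz(c,uv,z):
    o,d=ray(c,uv);return o+d*(z-o[2])/d[2]
def proj(c,p):
    q=c['view'][:3,:3]@np.array(p)+c['view'][:3,3];q=c['mtx']@q;return q[:2]/q[2]
E
python3 - <<'E'
from h import *
s=r.sense()
for k in s: print(k,np.round(s[k],3).tolist())
for n in ['scene','top','wrist']:
    c=cap(n,n+'0.png')
    print(n,c['mtx'].tolist(),np.round(c['view'],3).tolist())
    for q in ['lantern','key','spool','stool','fastener','bead_jar','spare_spool','scale_hook','jig']:
        print(q,[(round(d['p'],2),np.round(d['centre']).tolist(),int(d['mask'].sum())) for d in imaging.regions_of(q,c)])
E
```

```text
time_s 0.0
joints [-56.345, 22.09, 0.379, -0.028, -68.411, -14.817]
joint_velocities [-0.158, 0.061, -0.054, -0.002, 0.012, -0.002]
effort [-0.002, -39.066, 18.741, 4.22, 0.011, -0.0]
tcp_pos [0.202, -0.591, 0.235]
ee_rot [[-0.001, -0.323, 0.946], [0.002, 0.946, 0.323], [-1.0, 0.002, -0.0]]
wrist_force [0.417, -0.124, -0.451]
moment [0.026, -0.023, 0.025]
gripper_width 1.0
scene [[604.4755739689142, 0.0, 315.12104591741365], [0.0, 604.4755739689142, 231.5367537661088], [0.0, 0.0, 1.0]] [[-0.705, 0.708, 0.023, 0.384], [0.397, 0.422, -0.815, -0.216], [-0.587, -0.565, -0.579, 1.588], [0.0, 0.0, 0.0, 1.0]]
lantern [(0.76, [292.0, 172.0], 3452)]
key [(0.77, [354.0, 222.0], 505), (0.76, [488.0, 293.0], 1315), (0.74, [351.0, 241.0], 572), (0.54, [441.0, 301.0], 316)]
spool [(0.64, [352.0, 243.0], 607), (0.23, [232.0, 243.0], 332)]
stool [(0.57, [317.0, 248.0], 31603)]
fastener [(0.61, [290.0, 173.0], 3406)]
bead_jar [(0.64, [311.0, 288.0], 1153)]
spare_spool [(0.9, [270.0, 259.0], 798), (0.59, [198.0, 214.0], 255)]
scale_hook [(0.91, [233.0, 244.0], 308)]
jig [(0.67, [199.0, 217.0], 256)]
t
[... 370 characters left out ...]
87.0, 263.0], 178)]
spool [(0.74, [463.0, 275.0], 449), (0.68, [306.0, 266.0], 612), (0.26, [450.0, 299.0], 6039)]
stool [(0.65, [366.0, 249.0], 61583)]
fastener [(0.94, [447.0, 297.0], 6099)]
bead_jar [(0.69, [275.0, 172.0], 854), (0.18, [348.0, 175.0], 834)]
spare_spool [(0.71, [347.0, 176.0], 844)]
scale_hook [(0.92, [405.0, 171.0], 438)]
jig [(0.93, [468.0, 176.0], 399)]
wrist [[366.640240338431, 0.0, 317.5129704259522], [0.0, 366.640240338431, 244.32380384321874], [0.0, 0.0, 1.0]] [[-0.323, 0.946, -0.001, 0.625], [0.908, 0.31, 0.281, -0.034], [0.267, 0.09, -0.96, 0.391], [0.0, 0.0, 0.0, 1.0]]
lantern []
key []
spool []
stool []
fastener []
bead_jar []
spare_spool []
scale_hook []
jig []
```

View pics/scene0.png

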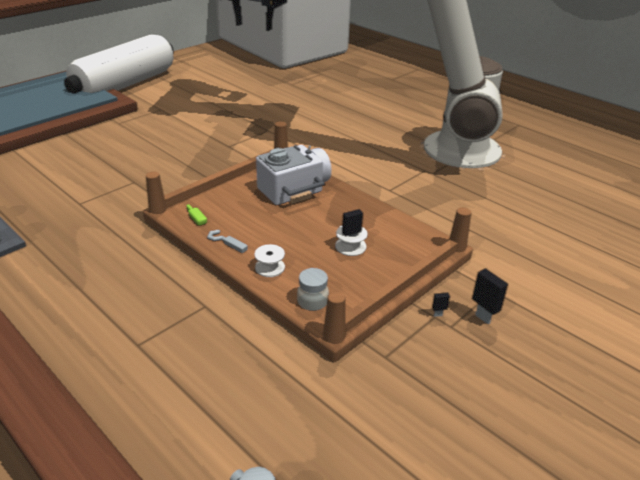

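View pics/top0.png

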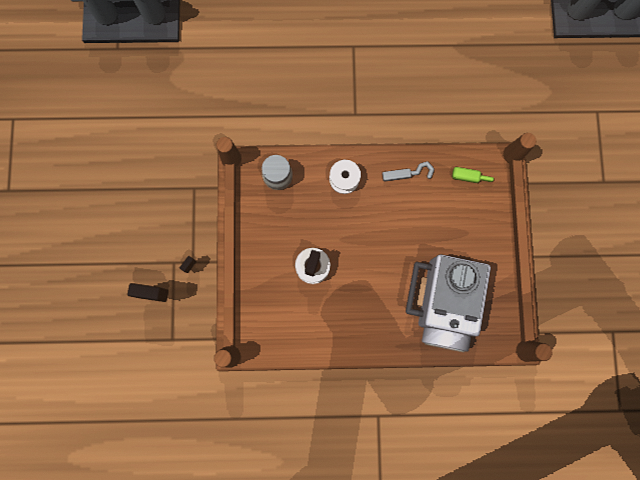

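The scene picture shows the lantern at (292,172) and the key in its spool at (352,232). In the top picture, the things that could be taken for the key are:
- the key in the spool at (313,264)
- a larger key on the deck at (148,292)
- a smaller key on the deck at (188,264)

By the description I choose the one in the spool. The white spool without a key at (345,176) is the spare. Next I check the choice in a close crop.

Run:
```python
from h import *
c=cv2.imread('pics/top0.png')
a=cv2.resize(c[235:295,275:355],None,fx=5,fy=5,interpolation=cv2.INTER_CUBIC)
b=cv2.resize(c[245:355,400:500],None,fx=4,fy=4,interpolation=cv2.INTER_CUBIC)
s=cv2.imread('pics/scene0.png')
d=cv2.resize(s[200:260,325:385],None,fx=5,fy=5,interpolation=cv2.INTER_CUBIC)
o=np.zeros((600,800,3),np.uint8);o[:300,:400]=a;o[:440,400:]=b;o[300:600,:300]=d
cv2.imwrite('pics/crop1.png',o)
t=cap('top')
for n,uv,z in [('spooltop',(313,266),.064),('leg',(224,143),.115),('leg',(528,140),.115),('leg',(544,351),.115),('leg',(222,355),.115),('fast',(463,276),.132)]:
    print(n,np.round(atz(t,uv,z),4))
```

```text
spooltop [0.5598 0.1101 0.064 ]
leg [0.7626 0.2549 0.115 ]
leg [ 0.7606 -0.2543  0.115 ]
leg [ 0.4123 -0.2551  0.115 ]
leg [0.4157 0.2555 0.115 ]
fast [ 0.5324 -0.1283  0.132 ]
```

View pics/crop1.png

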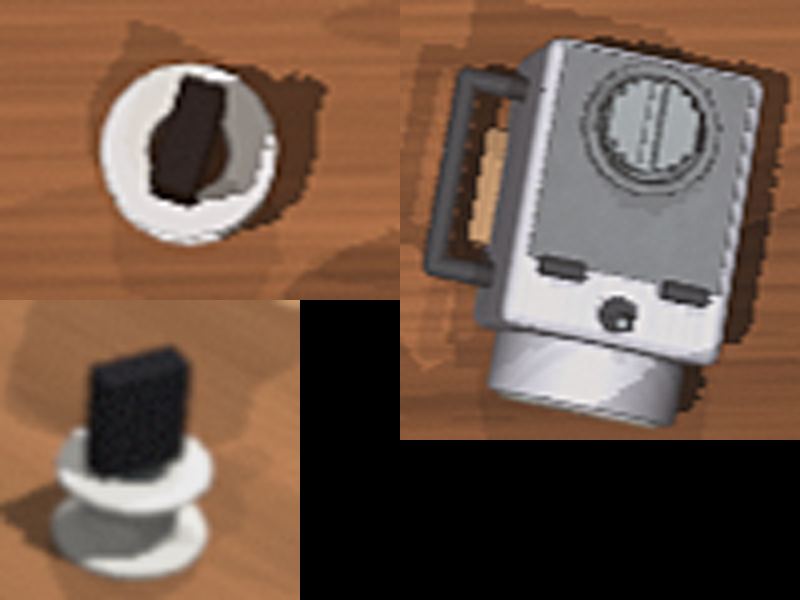

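Run:
```python
from h import *
s=r.sense();c=cap('wrist');V=c['view'];C=-V[:3,:3].T@V[:3,3]
R=s['ee_rot'];R=np.array(R)
print('cam in tool',R.T@(C-s['tcp_pos']),'axes in tool',np.round(R.T@V[:3,:3].T,3).tolist())
T=np.array([.53,.05,.27]);print(R.T@(T-s['tcp_pos']), s['time_s'])
```

```text
cam in tool [-0.14829229  0.00058844 -0.07675166] axes in tool [[0.001, -0.282, 0.96], [1.0, 0.0, -0.0], [-0.0, 0.96, 0.282]]
[-0.03347308  0.50116117  0.51774538] 1.55
```

Call:
apply_moves(
  xyz=[
    [-0.003,0.0335,0.0365],
    [-0.003,0.0335,0.0365],
    [-0.003,0.0335,0.0365],
    [-0.003,0.0335,0.0365],
    [-0.003,0.0335,0.0365],
    [-0.003,0.0335,0.0365],
    [-0.003,0.0335,0.0365],
    [-0.003,0.0335,0.0365],
    [-0.003,0.0335,0.0365],
    [-0.003,0.0335,0.0365],
    [-0.003,0.0335,0.0365],
    [-0.003,0.0335,0.0365],
  ],
  twist=[0,0,0,0,0,0,0,0,0,0,0,0],
  claw=[1,1,1,1,1,1,1,1,1,1,1,1],
)

```text
time_s: 2.8
tcp_pos: [0.4893, -0.0679, 0.2737]
ee_rot: [[0.006, -0.313, 0.95], [-0.001, 0.95, 0.313], [-1.0, -0.003, 0.006]]
wrist_force: [1.9, -0.7, -0.0]
gripper_width: 0.999
```

Call:
apply_moves(
  xyz=[
    [0,0,0],
    [0,0,0],
    [0,0,0],
    [0,0,0],
    [0,0,0],
    [0,0,0],
    [0,0,0],
    [0,0,0],
    [0,0,0],
    [0,0,0],
    [0,0,0],
    [0,0,0],
  ],
  twist=[-8.5,-8.5,-8.5,-8.5,-8.5,-8.5,-8.5,-8.5,-8.5,-8.5,-8.5,-8.5],
  claw=[1,1,1,1,1,1,1,1,1,1,1,1],
)

```text
time_s: 4.0
tcp_pos: [0.4928, -0.0604, 0.2754]
ee_rot: [[0.011, -0.851, -0.525], [-0.0, -0.525, 0.851], [-1.0, -0.009, -0.006]]
wrist_force: [0.3, -0.5, 0.2]
gripper_width: 0.998
```

Call:
apply_moves(
  xyz=[
    [0,0,0],
    [0,0,0],
    [0,0,0],
    [0,0,0],
    [0,0,0],
    [0,0,0],
    [0,0,0],
  ],
  twist=[-8.5,-8.5,-8.5,-8.5,-8.5,-8.5,-8.5],
  claw=[1,1,1,1,1,1,1],
)

```text
time_s: 4.7
tcp_pos: [0.4926, -0.0605, 0.2763]
ee_rot: [[0.013, 0.032, -0.999], [0.0, -0.999, -0.032], [-1.0, 0.0, -0.013]]
wrist_force: [-0.6, 0.1, -0.5]
gripper_width: 1.002
```

Run:
```python
from h import *
c=cap('wrist','w1.png')
np.savez('w1.npz',mtx=c['mtx'],view=c['view'])
print(r.sense()['time_s'])
```

```text
4.75
```

View pics/w1.png

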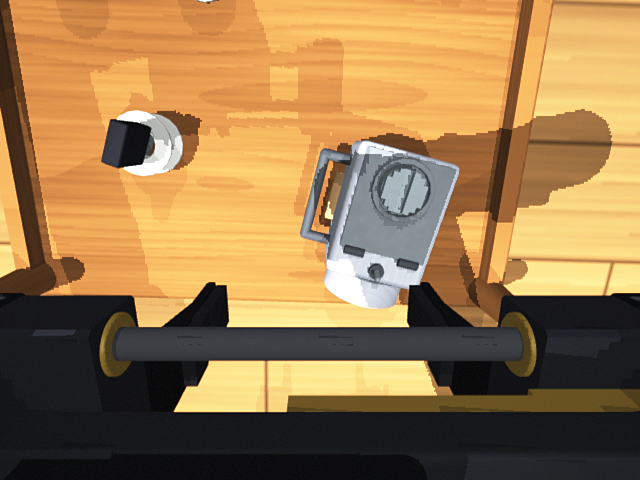

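The wrist picture shows the key in its spool at (130,145) and the lantern with its fastener at (403,188). I zoom in on both.

Run:
```python
from h import *
i=cv2.imread('pics/w1.png')
a=cv2.resize(i[130:310,290:470],None,fx=3.3,fy=3.3,interpolation=cv2.INTER_CUBIC)
cv2.imwrite('pics/z1.png',a)
b=cv2.resize(i[95:185,90:200],None,fx=6,fy=6,interpolation=cv2.INTER_CUBIC)
cv2.imwrite('pics/z2.png',b)
```

```text
(no output)
```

View pics/z1.png

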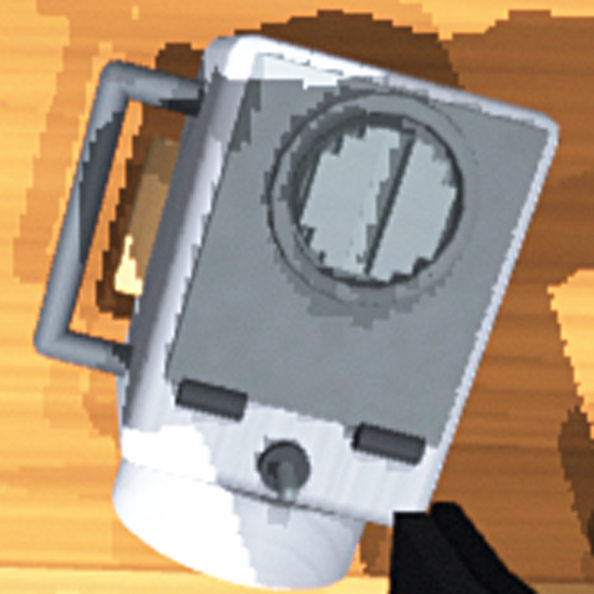

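View pics/z2.png

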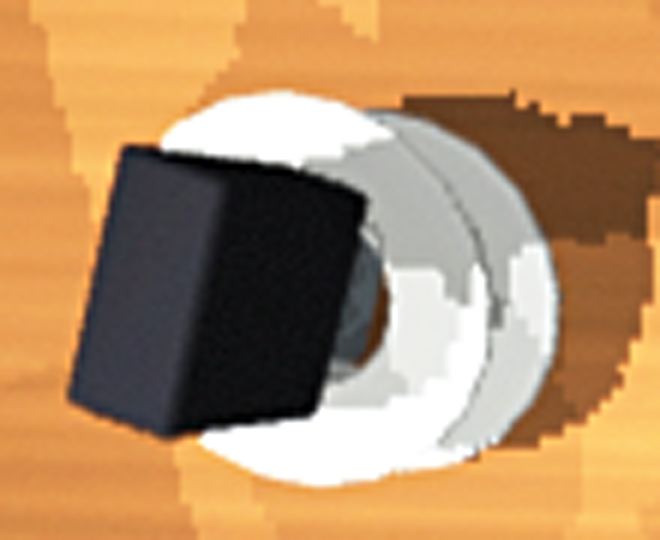

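Run:
```python
from h import *
c=np.load('w1.npz')
P=np.array([atz(c,(90+u/6,95+v/6),.110)[:2] for u,v in [(120,148),(225,180),(170,437),(70,400)]])
print(P,P.mean(0),cv2.minAreaRect((P*1000).astype(np.float32)))
Q=np.array([atz(c,(90+u/6,95+v/6),.064)[:2] for u,v in [(365,200),(315,412)]]);print(Q)
for a,b in [(P[1],P[2]),(P[0],P[3]),Q]: d=a-b;print('yaw',np.degrees(np.arctan2(d[1],d[0])),np.hypot(*d))
print('collar',atz(c,(290+375/3.3,130+196/3.3),.119),'head',atz(c,(290+380/3.3,130+199/3.3),.132))
L=np.array([atz(c,(290+u/3.3,130+v/3.3),.11)[:2] for u,v in [(558,125),(425,520)]]);d=L[0]-L[1];print('lyaw',np.degrees(np.arctan2(d[1],d[0])),np.hypot(*d))
```

```text
[[0.58047066 0.11223035]
 [0.57676759 0.09839385]
 [0.54196581 0.10975735]
 [0.54662298 0.1231845 ]] [0.56145676 0.11089151] ((561.58642578125, 110.8736572265625), (14.302491188049316, 36.6099853515625), 71.91706848144531)
[[0.57586188 0.09949278]
 [0.54298466 0.11040442]]
yaw -18.082917772132227 0.036610013768913145
yaw -17.933180929055606 0.03557609613404794
yaw -18.36052818261669 0.034640664294302875
collar [ 0.53258731 -0.1305609   0.119     ] head [ 0.53337382 -0.12874103  0.132     ]
lyaw -11.706359327563167 0.11147004785793156
```

Call:
apply_moves(
  xyz=[
    [0,-0.0425,-0.0185],
    [0,-0.0425,-0.0185],
    [0,-0.0425,-0.0185],
    [0,-0.0425,-0.0185],
    [0,0,0],
    [0,0,0],
    [0,0,0],
    [0,0,0],
  ],
  twist=[0,0,0,0,6.7,6.7,6.6,0],
  claw=[1,1,1,1,0.7,0.7,0.7,0.7],
)

```text
time_s: 5.55
tcp_pos: [0.564, 0.119, 0.2774]
ee_rot: [[0.015, -0.342, -0.94], [-0.0, -0.94, 0.342], [-1.0, -0.005, -0.014]]
wrist_force: [0.3, -0.4, -0.3]
gripper_width: 0.744
```

Run:
```python
from h import *
c=cap('wrist','w2.png')
np.savez('w2.npz',mtx=c['mtx'],view=c['view'])
s=r.sense();print(s['time_s'],s['tcp_pos'],np.round(s['ee_rot'],3).tolist())
i=cv2.imread('pics/w2.png')
cv2.imwrite('pics/z3.png',cv2.resize(i[180:330,230:400],None,fx=4,fy=4,interpolation=cv2.INTER_CUBIC))
```

```text
5.6 [0.56401762 0.11882228 0.27747658] [[0.015, -0.34, -0.94], [-0.0, -0.94, 0.34], [-1.0, -0.005, -0.014]]
```

View pics/w2.png

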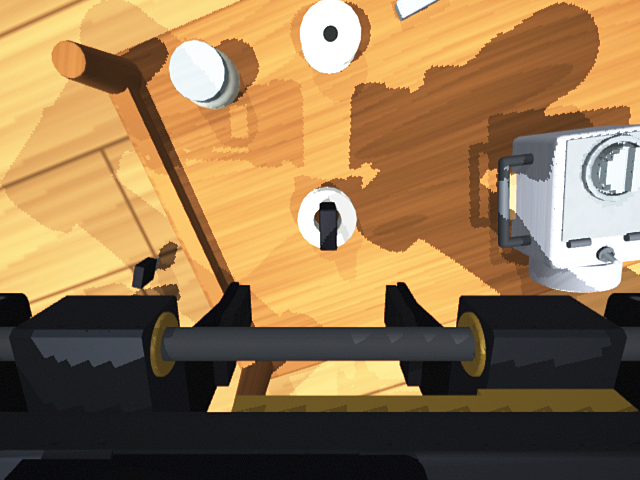

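View pics/z3.png

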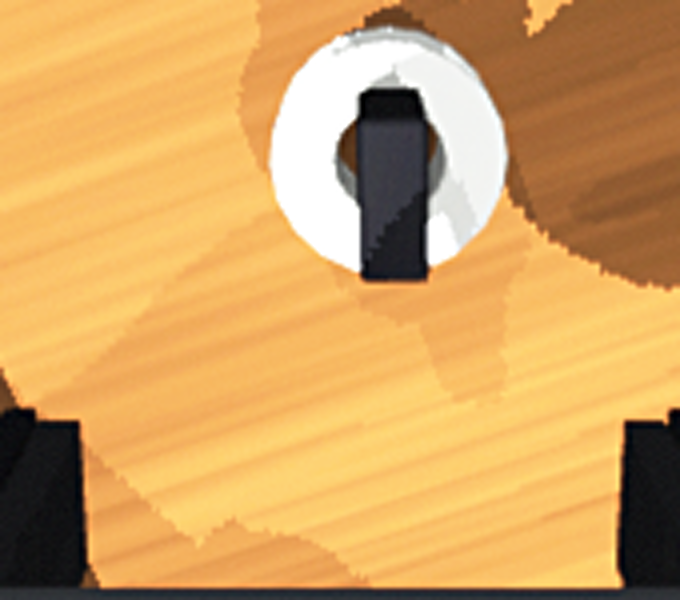

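Run:
```python
from h import *
c=np.load('w2.npz')
P=np.array([atz(c,(230+u/4,180+v/4),.110)[:2] for u,v in [(357,120),(425,122),(428,280),(361,280)]])
print(P,P.mean(0),cv2.minAreaRect((P*1000).astype(np.float32)))
S=np.array([atz(c,(230+u/4,180+v/4),.064)[:2] for u,v in [(269,155),(508,155),(390,36)]])
print('spool c',(S[0]+S[1])/2,np.hypot(*(S[0]-S[1])))
s=r.sense();R=np.array(s['ee_rot']);
for T in [np.r_[P.mean(0),.085]]: print(R.T@(T-s['tcp_pos']))
```

```text
[[0.58140224 0.11257677]
 [0.57592674 0.09876279]
 [0.54175343 0.10994943]
 [0.54687798 0.12411984]] [0.5614901  0.11135221] ((561.5778198242188, 111.26309967041016), (15.064103126525879, 36.76959991455078), 71.51280975341797)
spool c [0.56272067 0.11097477] 0.06014657551240625
[0.19241744 0.00885615 0.00255398]
```

Call:
apply_moves(
  xyz=[
    [0.02,0.009,0.0025],
    [0.045,0,0],
    [0.045,0,0],
    [0.04,0,0],
    [0,0,0],
  ],
  twist=[-1.5,0,0,0,0],
  claw=[0.6,0.6,0.6,0.6,0.6],
)

```text
time_s: 6.1
tcp_pos: [0.5633, 0.1108, 0.127]
ee_rot: [[0.024, -0.309, -0.951], [0.003, -0.951, 0.309], [-1.0, -0.011, -0.022]]
wrist_force: [-0.9, -0.4, -0.4]
gripper_width: 0.602
```

Run:
```python
from h import *
c=cap('wrist','w3.png')
s=r.sense();print(s['time_s'],s['tcp_pos'],np.round(s['ee_rot'],4).tolist())
R=np.array(s['ee_rot']);print(R.T@(np.array([.5615,.1112,.087])-s['tcp_pos']))
```

```text
6.15 [0.56561731 0.11150162 0.13029877] [[0.03, -0.308, -0.9509], [0.0049, -0.9513, 0.3083], [-0.9995, -0.0139, -0.0271]]
[0.04315354 0.00215813 0.00499407]
```

View pics/w3.png

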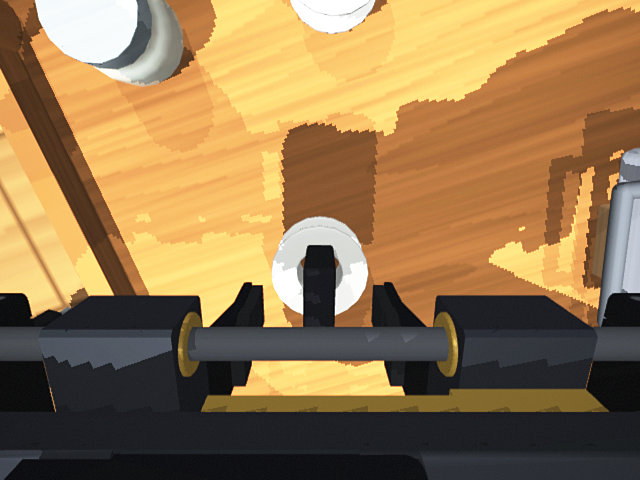

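Call:
apply_moves(
  xyz=[
    [0,0,0],
    [0,0,0],
  ],
  twist=[0,0],
  claw=[0.6,0.6],
)

```text
time_s: 6.35
tcp_pos: [0.5684, 0.1123, 0.1348]
ee_rot: [[0.037, -0.306, -0.951], [0.007, -0.952, 0.307], [-0.999, -0.018, -0.033]]
wrist_force: [-0.1, -1.0, -0.3]
gripper_width: 0.604
```

Call:
apply_moves(
  xyz=[
    [0,0,0],
    [0,0,0],
  ],
  twist=[0,0],
  claw=[0.6,0.6],
)

```text
time_s: 6.55
tcp_pos: [0.5705, 0.1131, 0.1389]
ee_rot: [[0.044, -0.305, -0.951], [0.01, -0.952, 0.306], [-0.999, -0.023, -0.039]]
wrist_force: [0.1, -0.5, -0.3]
gripper_width: 0.601
```

Run:
```python
from h import *
for k in range(4):
    s=r.sense();print(s['time_s'],np.round(s['tcp_pos'],4),np.round(np.array(s['ee_rot'])[:,0],4),np.round(s['joints'],3),np.round(s['joint_velocities'],2),np.round(s['effort'],2),np.round(s['moment'],2))
    if k<3: cap('wrist')
```

```text
6.55 [0.5705 0.1131 0.1389] [ 0.0443  0.01   -0.999 ] [ 27.513  21.706 -15.715   0.869 -50.066  44.128] [-0.03 -1.15  0.99  0.22 -0.32  0.05] [-1.000e-02 -3.604e+01  1.620e+01  3.580e+00  1.700e-01  0.000e+00] [-0.1   0.24  0.03]
6.6 [0.5706 0.1132 0.139 ] [ 0.0447  0.0101 -0.9989] [ 27.512  21.699 -15.708   0.878 -50.055  44.127] [ 0.06  0.48 -0.48 -0.1   0.22 -0.03] [ -0.05 -35.35  15.73   3.44   0.12   0.  ] [-0.1   0.17  0.03]
6.65 [0.5703 0.1131 0.1386] [ 0.0438  0.0097 -0.999 ] [ 27.515  21.724 -15.742   0.869 -50.053  44.126] [ 0.09  0.65 -0.75 -0.25  0.04 -0.13] [-1.000e-02 -3.625e+01  1.623e+01  3.590e+00  1.600e-01  0.000e+00] [-0.1   0.25  0.03]
6.7 [0.57  0.113 0.138] [ 0.0428  0.0093 -0.999 ] [ 27.514  21.756 -15.774   0.857 -50.052  44.125] [ 0.05  0.57 -0.6  -0.32 -0.05  0.04] [  0.   -36.45  16.35   3.62   0.18   0.  ] [-0.11  0.27 -0.02]
```

Run:
```python
from h import *
for k in range(10):
    s=r.sense();print(round(s['time_s'],2),np.round(s['tcp_pos'],4),np.round(np.array(s['ee_rot'])[:,0],4),np.round(s['joints'],3)[[1,2,4]])
    if k<9: cap('wrist')
```

```text
6.7 [0.57  0.113 0.138] [ 0.0428  0.0093 -0.999 ] [ 21.756 -15.774 -50.052]
6.75 [0.5697 0.1128 0.1376] [ 0.042   0.009  -0.9991] [ 21.779 -15.802 -50.051]
6.8 [0.5696 0.1128 0.1374] [ 0.0415  0.0088 -0.9991] [ 21.797 -15.814 -50.049]
6.85 [0.5696 0.1128 0.1372] [ 0.0412  0.0086 -0.9991] [ 21.811 -15.822 -50.045]
6.9 [0.5696 0.1127 0.1371] [ 0.0411  0.0085 -0.9991] [ 21.823 -15.825 -50.044]
6.95 [0.5695 0.1127 0.137 ] [ 0.0409  0.0085 -0.9991] [ 21.831 -15.826 -50.043]
7.0 [0.5696 0.1127 0.1369] [ 0.0409  0.0084 -0.9991] [ 21.835 -15.824 -50.043]
7.05 [0.5696 0.1127 0.137 ] [ 0.0409  0.0084 -0.9991] [ 21.834 -15.825 -50.042]
7.1 [0.5696 0.1128 0.1369] [ 0.0409  0.0084 -0.9991] [ 21.838 -15.823 -50.041]
7.15 [0.5696 0.1128 0.137 ] [ 0.041   0.0085 -0.9991] [ 21.835 -15.821 -50.041]
```

Call:
apply_moves(
  xyz=[
    [0,0,0],
  ],
  twist=[0],
  claw=[0.6],
)

```text
time_s: 7.25
tcp_pos: [0.5696, 0.1127, 0.1369]
ee_rot: [[0.041, -0.306, -0.951], [0.008, -0.952, 0.306], [-0.999, -0.02, -0.036]]
wrist_force: [0.5, 0.4, 0.2]
gripper_width: 0.6
```

Run:
```python
from h import *
for k in range(10):
    s=r.sense();print(round(s['time_s'],2),np.round(s['tcp_pos'],4),np.round(np.array(s['ee_rot'])[:,0],4),np.round(s['joints'],3)[[1,2,4]])
    if k<9: cap('wrist')
```

```text
7.25 [0.5696 0.1127 0.1369] [ 0.0409  0.0084 -0.9991] [ 21.843 -15.822 -50.04 ]
7.3 [0.5696 0.1127 0.1369] [ 0.0408  0.0084 -0.9991] [ 21.844 -15.823 -50.041]
7.35 [0.5696 0.1127 0.1369] [ 0.0408  0.0084 -0.9991] [ 21.843 -15.822 -50.041]
7.4 [0.5696 0.1128 0.1369] [ 0.0408  0.0084 -0.9991] [ 21.841 -15.823 -50.041]
7.45 [0.5696 0.1127 0.1369] [ 0.0409  0.0084 -0.9991] [ 21.837 -15.821 -50.041]
7.5 [0.5696 0.1127 0.1369] [ 0.0409  0.0085 -0.9991] [ 21.838 -15.821 -50.04 ]
7.55 [0.5696 0.1127 0.1369] [ 0.0409  0.0085 -0.9991] [ 21.837 -15.82  -50.04 ]
7.6 [0.5696 0.1127 0.137 ] [ 0.0409  0.0084 -0.9991] [ 21.837 -15.821 -50.042]
7.65 [0.5696 0.1127 0.137 ] [ 0.041   0.0085 -0.9991] [ 21.835 -15.82  -50.04 ]
7.7 [0.5696 0.1128 0.137 ] [ 0.041   0.0085 -0.9991] [ 21.833 -15.82  -50.04 ]
```

Call:
apply_moves(
  xyz=[
    [-0.03,0,0],
    [-0.045,0,0],
    [-0.045,0,0],
    [0,0,0],
    [0,0,0],
    [0,0,0],
  ],
  twist=[0,0,0,0,0,0],
  claw=[0.6,0.6,0.6,0.6,0.6,0.6],
)

```text
time_s: 8.3
tcp_pos: [0.5639, 0.1112, 0.2599]
ee_rot: [[0.038, -0.306, -0.951], [0.007, -0.952, 0.307], [-0.999, -0.018, -0.034]]
wrist_force: [0.1, -0.3, -0.4]
gripper_width: 0.602
```

```bash
cat >> h.py <<'E'
def settle(n=6,T=None):
    for k in range(n): cap('wrist')
    s=r.sense();R=np.array(s['ee_rot'])
    print(round(s['time_s'],2),np.round(s['tcp_pos'],4).tolist(),'x',np.round(R[:,0],4).tolist(),'zyaw',round(float(np.degrees(np.arctan2(R[1,2],R[0,2]))),2),'F',np.round(s['wrist_force'],2).tolist(),'M',np.round(s['moment'],3).tolist(),'g',round(s['gripper_width'],3),'j6',round(s['joints'][5],1))
    if T is not None: print('delta tool',np.round(R.T@(np.array(T)-s['tcp_pos']),4).tolist())
    return s
E
python3 -c "
from h import *
settle(6,[.5615,.1112,.087])"
```

```text
8.6 [0.5637, 0.1112, 0.2588] x [0.0357, 0.0059, -0.9993] zyaw 162.12 F [-0.2, -0.02, -0.52] M [-0.045, 0.223, -0.028] g 0.6 j6 44.2
delta tool [0.1716, 0.0035, 0.0076]
```

Call:
apply_moves(
  xyz=[
    [0,0,0.045],
    [0,0,0.045],
    [0,0,0],
    [0,0,0],
    [0,0,0],
  ],
  twist=[0,0,0,0,0],
  claw=[0.6,0.6,0.6,0.6,0.6],
)

```text
time_s: 9.1
tcp_pos: [0.4759, 0.139, 0.2524]
ee_rot: [[0.031, -0.308, -0.951], [0.003, -0.951, 0.308], [-1.0, -0.012, -0.029]]
wrist_force: [0.3, -1.2, -0.6]
gripper_width: 0.6
```

```bash
python3 -c "
from h import *
settle(4,[.5615,.1112,.087])"
```

```text
9.3 [0.4763, 0.1388, 0.2522] x [0.0311, 0.0024, -0.9995] zyaw 162.0 F [-0.24, 0.56, -0.06] M [-0.083, 0.136, -0.015] g 0.6 j6 35.9
delta tool [0.1677, 0.0019, -0.0848]
```

Call:
apply_moves(
  xyz=[
    [0,0,-0.045],
    [0,0,-0.045],
    [0,0,0],
    [0,0,0],
    [0,0,0],
  ],
  twist=[0,0,0,0,0],
  claw=[0.6,0.6,0.6,0.6,0.6],
)

```text
time_s: 9.8
tcp_pos: [0.5659, 0.1089, 0.2527]
ee_rot: [[0.028, -0.31, -0.95], [0.001, -0.951, 0.31], [-1.0, -0.01, -0.027]]
wrist_force: [-0.5, 0.1, -0.9]
gripper_width: 0.601
```

```bash
python3 -c "
from h import *
settle(4,[.5615,.1112,.087])"
```

```text
10.0 [0.5654, 0.1094, 0.2536] x [0.0296, 0.0017, -0.9996] zyaw 162.0 F [-0.32, -0.19, 0.68] M [-0.04, 0.17, -0.032] g 0.603 j6 44.3
delta tool [0.1664, 0.0013, 0.0088]
```

Call:
apply_moves(
  xyz=[
    [0.015,0.001,0.004],
    [0.022,0,0.004],
    [0.026,0,0],
    [0.026,0,0],
    [0.024,0,0],
    [0.018,0,0],
    [0.012,0,0],
    [0.007,0,0],
    [0.004,0,0],
  ],
  twist=[0,0,0,0,0,0,0,0,0],
  claw=[0.6,0.6,0.6,0.6,0.6,0.6,0.6,0.6,0.6],
)

```text
time_s: 10.9
tcp_pos: [0.5616, 0.1156, 0.1014]
ee_rot: [[0.043, -0.301, -0.953], [0.008, -0.954, 0.301], [-0.999, -0.02, -0.038]]
wrist_force: [-0.3, -0.8, 1.0]
gripper_width: 0.603
```

```bash
python3 -c "
from h import *
settle(4,[.5615,.1112,.087])"
```

```text
11.1 [0.5621, 0.1157, 0.1023] x [0.044, 0.0083, -0.999] zyaw 162.44 F [0.85, -0.07, 0.87] M [-0.071, 0.186, -0.014] g 0.595 j6 43.5
delta tool [0.0152, 0.0048, -0.0001]
```

Call:
apply_moves(
  xyz=[
    [0.006,0.003,0],
    [0.005,0.002,0],
    [0.004,0,0],
  ],
  twist=[0,0,0],
  claw=[0.6,0.6,0.6],
)

```text
time_s: 11.4
tcp_pos: [0.5625, 0.1112, 0.0885]
ee_rot: [[0.048, -0.301, -0.952], [0.01, -0.953, 0.302], [-0.999, -0.025, -0.043]]
wrist_force: [0.4, 1.1, 0.2]
gripper_width: 0.601
```

```bash
python3 -c "
from h import *
settle(4,[.5615,.1112,.087]);cap('wrist','w4.png');cap('scene','s4.png')"
```

```text
11.6 [0.5626, 0.1114, 0.0885] x [0.048, 0.0101, -0.9988] zyaw 162.46 F [0.27, -0.49, 0.1] M [-0.113, 0.265, -0.02] g 0.6 j6 43.9
delta tool [0.0015, 0.0006, 0.001]
```

View pics/w4.png

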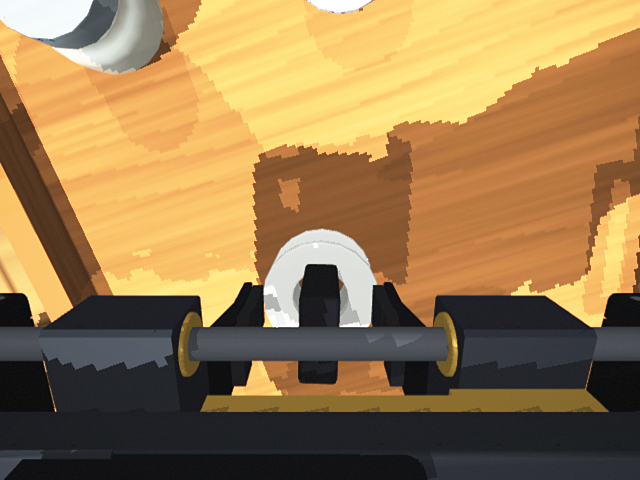

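The key at (319,325) lies between the fingers, centred and lined up with the pads. I close the gripper.

Call:
apply_moves(
  xyz=[
    [0,0,0],
    [0,0,0],
    [0,0,0],
    [0,0,0],
    [0,0,0],
  ],
  twist=[0,0,0,0,0],
  claw=[0,0,0,0,0],
)

```text
time_s: 12.2
tcp_pos: [0.5631, 0.1118, 0.0893]
ee_rot: [[0.05, -0.3, -0.953], [0.011, -0.954, 0.301], [-0.999, -0.025, -0.044]]
wrist_force: [-0.3, 0.1, 0.1]
gripper_width: 0.233
```

```bash
python3 -c "
from h import *
settle(2,[.5615,.1112,.087])"
```

```text
12.3 [0.563, 0.1118, 0.0893] x [0.0494, 0.0107, -0.9987] zyaw 162.47 F [0.64, -0.02, -0.48] M [-0.146, 0.33, -0.006] g 0.184 j6 43.9
delta tool [0.0022, 0.0011, 0.0013]
```

Call:
apply_moves(
  xyz=[
    [0,0,0],
    [-0.015,0,0],
    [-0.03,0,0],
    [-0.045,0,0],
    [-0.045,0,0],
    [0,0,0],
    [0,0,0],
    [0,0,0],
  ],
  twist=[0,0,0,0,0,0,0,0],
  claw=[0,0,0,0,0,0,0,0],
)

```text
time_s: 13.1
tcp_pos: [0.5547, 0.1097, 0.226]
ee_rot: [[0.043, -0.301, -0.953], [0.009, -0.953, 0.302], [-0.999, -0.022, -0.039]]
wrist_force: [-0.3, 1.4, -1.4]
gripper_width: 0.181
```

```bash
python3 -c "
from h import *
settle(4,[.533,-.1295,.22])
cap('wrist','w5.png');cap('scene','s5.png');cap('top','t5.png')
i=cv2.imread('pics/s5.png');cv2.imwrite('pics/z5.png',i[100:330,200:520])"
```

```text
13.3 [0.5542, 0.1095, 0.2248] x [0.0407, 0.0076, -0.9991] zyaw 162.41 F [-0.32, -0.61, -0.97] M [-0.123, 0.223, 0.013] g 0.182 j6 44.1
delta tool [0.0021, 0.2344, -0.0518]
```

View pics/w5.png

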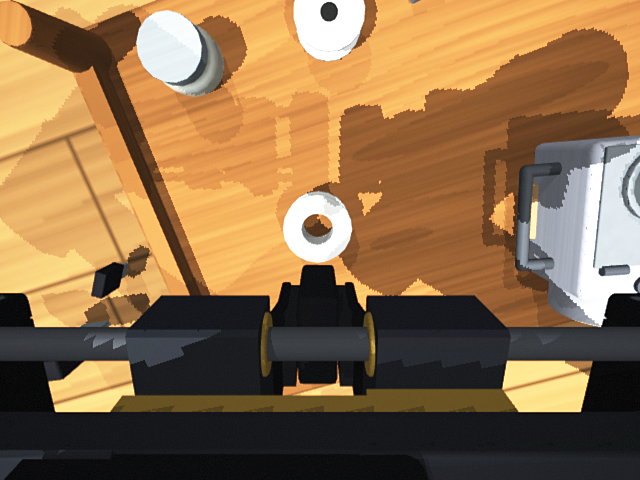

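View pics/z5.png

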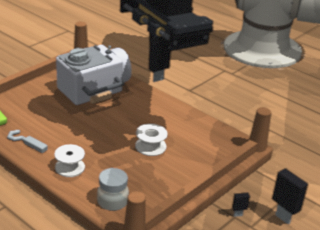

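```bash
cat >> h.py <<'E'
# grasp: tool pose at grasp, key vertical, tip world
def Rz(a):
    a=np.radians(a);return np.array([[np.cos(a),-np.sin(a),0],[np.sin(a),np.cos(a),0],[0,0,1.]])
def Rfrom(x,zyaw):
    x=np.array(x)/np.linalg.norm(x);z=np.array([np.cos(np.radians(zyaw)),np.sin(np.radians(zyaw)),0]);z[2]=-(x[:2]@z[:2])/x[2];z/=np.linalg.norm(z);y=np.cross(z,x);return np.stack([x,y,z],1)
Rg=Rfrom([.0494,.0107,-.9987],162.47);pg=np.array([.563,.1118,.0893])
tipw=pg+0; 
_d=Rg.T@(np.array([.5615,.1112,.040])-pg)
_a=Rg.T@np.array([0,0,1.])   # key up axis in tool
_a[1]=0;_a/=np.linalg.norm(_a)  # flat in pads
_d[1]=0
TIP=_d;UP=_a
def tip(s=None):
    s=s or r.sense();R=np.array(s['ee_rot']);return np.array(s['tcp_pos'])+R@TIP, R@UP
E
python3 - <<'E'
from h import *
print(TIP,UP,tip())
t,u=tip()
im=cap('scene');p=im['pixels'][:,:,::-1].copy()
S=6;x0,y0=310,110
cr=cv2.resize(p[y0:y0+100,x0:x0+110],None,fx=S,fy=S,interpolation=cv2.INTER_CUBIC)
R=np.array(r.sense()['ee_rot'])
kx=R[:,2]-(R[:,2]@u)*u
for q,col in [(t,(0,0,255)),(t+.011*kx,(0,255,0)),(t-.011*kx,(255,0,0)),(t+.024*u,(0,255,255))]:
    v=(proj(im,q)-[x0,y0])*S;print(v);cv2.circle(cr,tuple(int(a) for a in v),3,col,-1)
cv2.imwrite('pics/z6.png',cr)
E
```

```text
[0.04915646 0.         0.00341257] [-0.99903543  0.         -0.04391149] (array([0.55337464, 0.11108293, 0.17608572]), array([ 6.61328890e-05, -2.12425730e-02,  9.99774349e-01]))
[283.24625534 423.23750262]
[314.29640757 415.1283444 ]
[251.95575111 431.40943196]
[287.06082424 353.35199667]
```

View pics/z6.png

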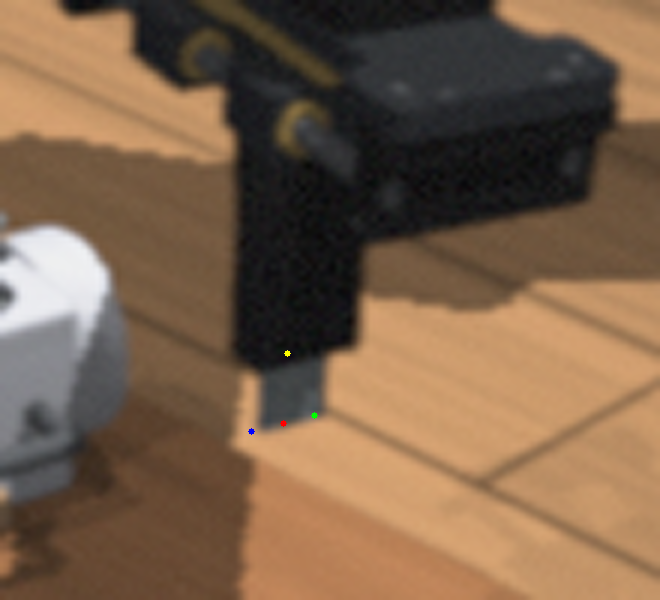

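Call:
apply_moves(
  xyz=[
    [0,0.02,-0.0045],
    [0,0.035,-0.008],
    [0,0.045,-0.0105],
    [0,0.045,-0.0105],
    [0,0.04,-0.009],
    [0,0.03,-0.0065],
    [0,0.015,-0.003],
    [0,0.005,-0.001],
  ],
  twist=[0,0,-1,-2,-2,-1,0,0],
  claw=[0,0,0,0,0,0,0,0],
)

```text
time_s: 14.3
tcp_pos: [0.543, -0.1379, 0.2212]
ee_rot: [[0.041, -0.191, -0.981], [0.008, -0.981, 0.191], [-0.999, -0.015, -0.039]]
wrist_force: [0.1, -0.4, -0.4]
gripper_width: 0.178
```

```bash
python3 -c "
from h import *
settle(4);print(tip())
c=cap('wrist','w6.png');np.savez('w6.npz',mtx=c['mtx'],view=c['view']);cap('top','t6.png')
i=cv2.imread('pics/w6.png');cv2.imwrite('pics/z7.png',cv2.resize(i[120:290,230:400],None,fx=4,fy=3.5,interpolation=cv2.INTER_CUBIC))
c=np.load('w1.npz')
L=np.array([atz(c,(290+u/3.3,130+v/3.3),.135)[:2] for u,v in [(415,135),(370,270)]]);d=L[0]-L[1];print('slot yaw',np.degrees(np.arctan2(d[1],d[0])))
"
```

```text
14.5 [0.5433, -0.1356, 0.2214] x [0.0412, 0.0081, -0.9991] zyaw 169.13 F [0.49, 0.85, -1.11] M [-0.123, 0.265, -0.043] g 0.181 j6 77.0
(array([ 0.54199066, -0.13455397,  0.17217357]), array([ 0.00190502, -0.01634733,  0.99986456]))
slot yaw -13.169654967224396
```

View pics/w6.png

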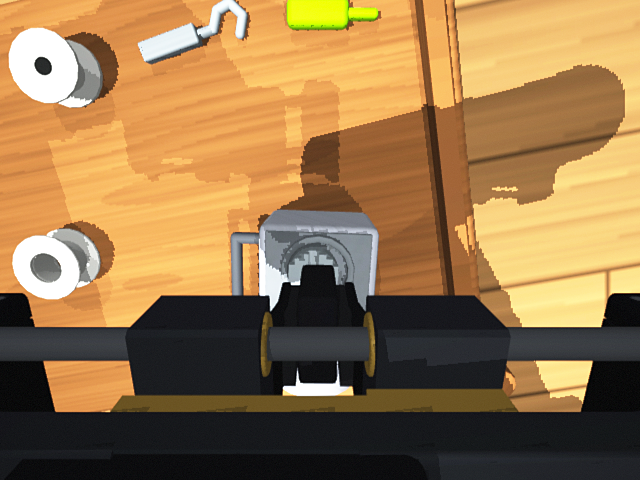

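View pics/z7.png

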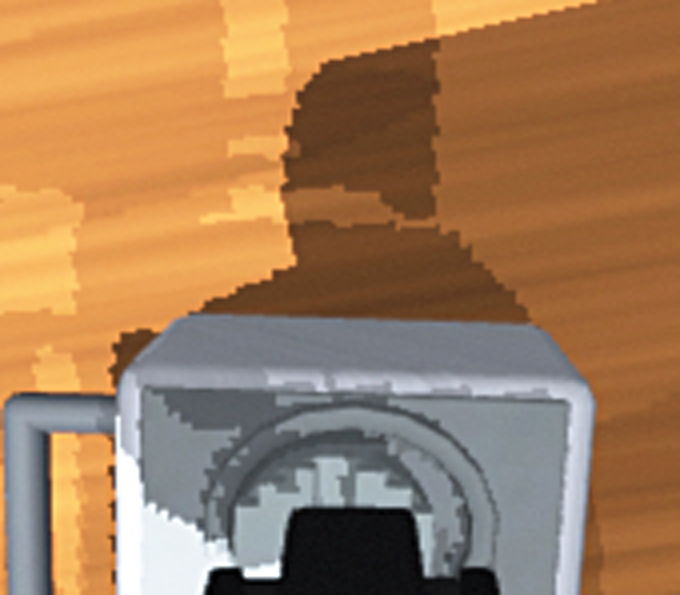

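Call:
apply_moves(
  xyz=[
    [0,0,0.008],
    [0,0,0.01],
    [0,0,0.005],
  ],
  twist=[1,1,0.5],
  claw=[0,0,0],
)

```text
time_s: 14.9
tcp_pos: [0.5197, -0.1281, 0.2204]
ee_rot: [[0.041, -0.23, -0.972], [0.008, -0.973, 0.231], [-0.999, -0.018, -0.038]]
wrist_force: [0.6, 0.4, -0.6]
gripper_width: 0.181
```

```bash
python3 -c "
from h import *
settle(4);print(tip())
c=cap('wrist','w7.png');np.savez('w7.npz',mtx=c['mtx'],view=c['view'])
i=cv2.imread('pics/w7.png');cv2.imwrite('pics/z8.png',cv2.resize(i[170:280,250:390],None,fx=5,fy=5,interpolation=cv2.INTER_CUBIC))
"
```

```text
15.1 [0.5209, -0.1287, 0.2208] x [0.0424, 0.0081, -0.9991] zyaw 166.7 F [-0.06, 0.09, -0.71] M [-0.096, 0.227, 0.022] g 0.184 j6 73.6
(array([ 0.51969137, -0.12751506,  0.17153058]), array([ 3.29875927e-04, -1.82231843e-02,  9.99833890e-01]))
```

View pics/z8.png

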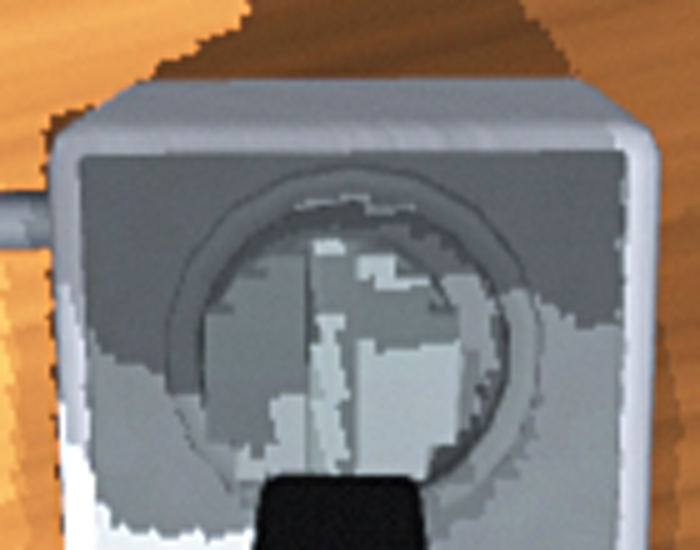

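The crop shows the slot between columns 311.6 and 321.4 (middle 316.5), running parallel to the key, whose middle is at about column 318. I need about -1.1 mm along the tool's y and about -14.5 mm along its z.

Call:
apply_moves(
  xyz=[
    [0.003,-0.0005,-0.005],
    [0.006,-0.0005,-0.006],
    [0.005,0,-0.003],
    [0.003,0,0],
  ],
  twist=[0,0,0,0],
  claw=[0,0,0,0],
)

```text
time_s: 15.55
tcp_pos: [0.5381, -0.1314, 0.203]
ee_rot: [[0.043, -0.23, -0.972], [0.008, -0.973, 0.23], [-0.999, -0.018, -0.04]]
wrist_force: [-0.3, 0.2, -0.8]
gripper_width: 0.183
```

```bash
python3 -c "
from h import *
settle(4);print(tip())
c=cap('wrist','w8.png');cap('top','t8.png')
i=cv2.imread('pics/w8.png');cv2.imwrite('pics/z9.png',cv2.resize(i[190:290,250:390],None,fx=5,fy=5,interpolation=cv2.INTER_CUBIC))
"
```

```text
15.75 [0.5376, -0.1313, 0.2038] x [0.044, 0.0079, -0.999] zyaw 166.68 F [1.28, 0.34, -1.52] M [-0.093, 0.233, -0.049] g 0.18 j6 74.0
(array([ 0.53642051, -0.13013167,  0.15459046]), array([-0.00122685, -0.01798189,  0.99983756]))
```

View pics/z9.png

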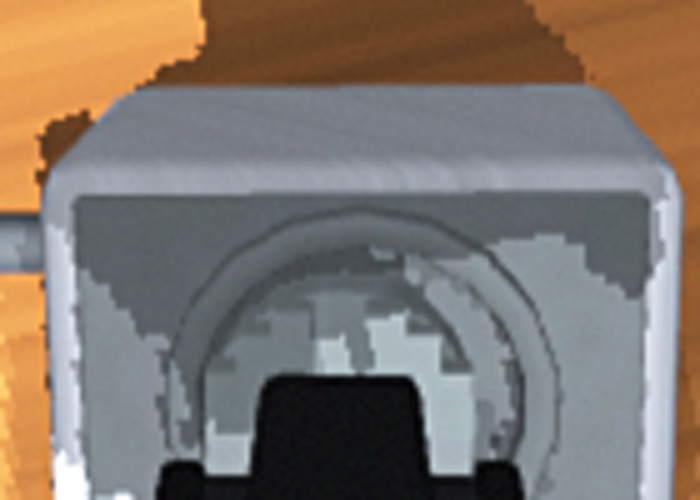

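Call:
apply_moves(
  xyz=[
    [0.003,0,0.0015],
    [0.004,0,0.0015],
    [0.003,0,0],
    [0.002,0,0],
  ],
  twist=[0,0,0,0],
  claw=[0,0,0,0],
)

```text
time_s: 16.25
tcp_pos: [0.5351, -0.1303, 0.1923]
ee_rot: [[0.047, -0.229, -0.972], [0.008, -0.973, 0.23], [-0.999, -0.019, -0.044]]
wrist_force: [0.1, -0.1, -1.4]
gripper_width: 0.182
```

```bash
python3 -c "
from h import *
settle(4);print(tip())
c=cap('wrist','w9.png')
i=cv2.imread('pics/w9.png');cv2.imwrite('pics/z10.png',cv2.resize(i[190:290,250:390],None,fx=5,fy=5,interpolation=cv2.INTER_CUBIC))
"
```

```text
16.45 [0.5353, -0.1304, 0.1926] x [0.0472, 0.0079, -0.9989] zyaw 166.7 F [0.43, -0.37, -1.08] M [-0.081, 0.193, 0.0] g 0.185 j6 73.9
(array([ 0.53432679, -0.12923682,  0.14334121]), array([-0.00445131, -0.017968  ,  0.99982865]))
```

View pics/z10.png

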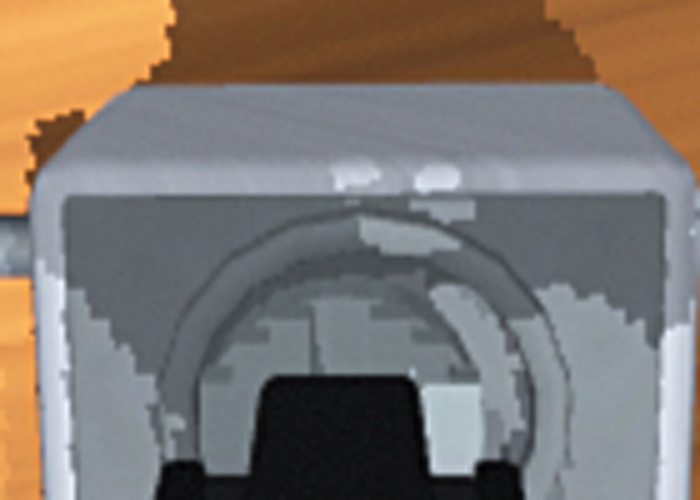

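Call:
apply_moves(
  xyz=[
    [0.002,0,0],
    [0.002,0,0],
    [0.002,0,0],
  ],
  twist=[0,0,0],
  claw=[0,0,0],
)

```text
time_s: 16.8
tcp_pos: [0.5362, -0.1304, 0.1869]
ee_rot: [[0.049, -0.229, -0.972], [0.008, -0.973, 0.23], [-0.999, -0.019, -0.046]]
wrist_force: [-0.1, 0.3, -1.0]
gripper_width: 0.181
```

Call:
apply_moves(
  xyz=[
    [0.002,0,0],
    [0.002,0,0],
  ],
  twist=[0,0],
  claw=[0,0],
)

```text
time_s: 17.0
tcp_pos: [0.5363, -0.1303, 0.1824]
ee_rot: [[0.049, -0.229, -0.972], [0.008, -0.973, 0.23], [-0.999, -0.019, -0.046]]
wrist_force: [0.3, 0.3, -1.5]
gripper_width: 0.179
```

Call:
apply_moves(
  xyz=[
    [0.002,0,0],
    [0.001,0,0],
  ],
  twist=[0,0],
  claw=[0,0],
)

```text
time_s: 17.2
tcp_pos: [0.5364, -0.1303, 0.1789]
ee_rot: [[0.048, -0.229, -0.972], [0.008, -0.973, 0.23], [-0.999, -0.019, -0.045]]
wrist_force: [0.8, -0.1, -0.8]
gripper_width: 0.182
```

Call:
apply_moves(
  xyz=[
    [0.0015,0,0],
    [0.0015,0,0],
  ],
  twist=[0,0],
  claw=[0,0],
)

```text
time_s: 17.4
tcp_pos: [0.5366, -0.1303, 0.1756]
ee_rot: [[0.048, -0.229, -0.972], [0.008, -0.973, 0.23], [-0.999, -0.019, -0.045]]
wrist_force: [0.5, -0.1, -0.5]
gripper_width: 0.183
```

Call:
apply_moves(
  xyz=[
    [0.001,0,0],
    [0.001,0,0],
  ],
  twist=[0,0],
  claw=[0,0],
)

```text
time_s: 17.6
tcp_pos: [0.5367, -0.1303, 0.174]
ee_rot: [[0.048, -0.229, -0.972], [0.008, -0.973, 0.23], [-0.999, -0.018, -0.045]]
wrist_force: [-1.7, 1.7, 3.8]
gripper_width: 0.182
```

```bash
python3 -c "
from h import *
settle(3);print(tip())
c=cap('wrist','w10.png')
i=cv2.imread('pics/w10.png');cv2.imwrite('pics/z11.png',cv2.resize(i[190:290,250:390],None,fx=5,fy=5,interpolation=cv2.INTER_CUBIC))
"
```

```text
17.75 [0.5367, -0.1303, 0.1741] x [0.0484, 0.0077, -0.9988] zyaw 166.7 F [-1.47, 1.52, 3.88] M [0.136, 0.737, 0.043] g 0.186 j6 73.9
(array([ 0.53574996, -0.12916992,  0.1248299 ]), array([-0.00567722, -0.01773741,  0.99982656]))
```

View pics/z11.png

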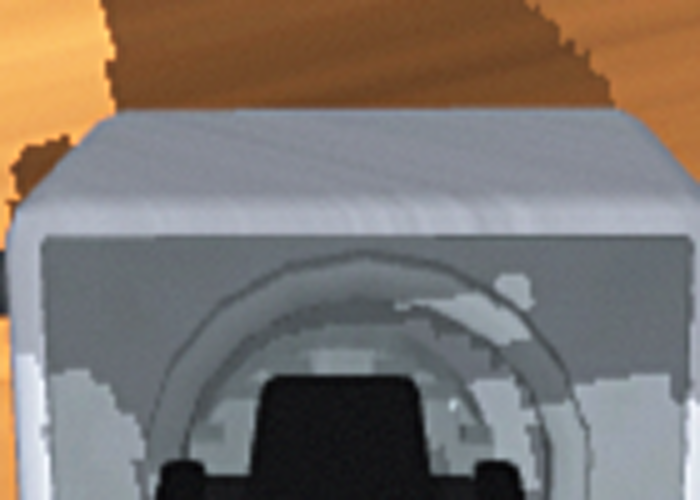

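Run:
```python
from h import *
c=cap('scene');p=c['pixels'][:,:,::-1]
S=8;x0,y0=250,110
cr=cv2.resize(p[y0:y0+75,x0:x0+95],None,fx=S,fy=S,interpolation=cv2.INTER_CUBIC)
cv2.imwrite('pics/z12.png',cr)
t,u=tip();print((proj(c,t)-[x0,y0])*S,(proj(c,t+.024*u)-[x0,y0])*S)
```

```text
[208.21222712 367.74844653] [206.19059465 285.37964063]
```

View pics/z12.png

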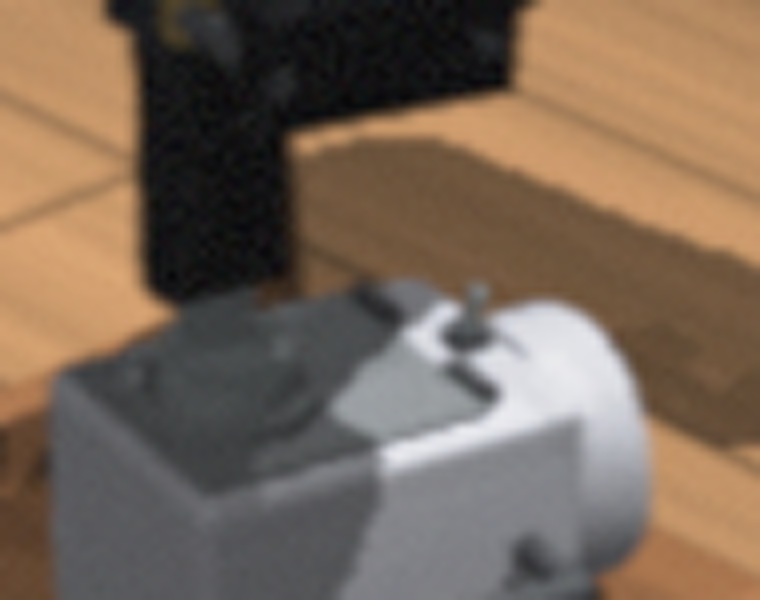

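Call:
apply_moves(
  xyz=[
    [0.001,0,0],
    [0.001,0,0],
  ],
  twist=[0,0],
  claw=[0,0],
)

```text
time_s: 18.05
tcp_pos: [0.5368, -0.1303, 0.1729]
ee_rot: [[0.049, -0.229, -0.972], [0.007, -0.973, 0.23], [-0.999, -0.019, -0.046]]
wrist_force: [-2.1, 0.8, 6.0]
gripper_width: 0.18
```

Call:
apply_moves(
  xyz=[
    [0.001,0,0],
  ],
  twist=[0],
  claw=[0],
)

```text
time_s: 18.15
tcp_pos: [0.5368, -0.1304, 0.1725]
ee_rot: [[0.049, -0.229, -0.972], [0.007, -0.973, 0.229], [-0.999, -0.018, -0.046]]
wrist_force: [-2.5, 1.7, 7.0]
gripper_width: 0.181
```

```bash
python3 -c "
from h import *
settle(2);print(tip())
"
```

```text
18.25 [0.5368, -0.1304, 0.1726] x [0.0492, 0.0073, -0.9988] zyaw 166.73 F [-2.87, 2.14, 6.53] M [0.38, 1.182, 0.028] g 0.181 j6 73.9
(array([ 0.53586016, -0.12921109,  0.12331501]), array([-0.00643657, -0.01734686,  0.99982881]))
```

Call:
apply_moves(
  xyz=[
    [0.0015,-0.0003,0.0003],
    [0.0015,-0.0003,0.0003],
    [0.0015,0,0],
  ],
  twist=[0,0,0],
  claw=[0,0,0],
)

```text
time_s: 18.55
tcp_pos: [0.5368, -0.1303, 0.1714]
ee_rot: [[0.051, -0.227, -0.972], [0.005, -0.974, 0.228], [-0.999, -0.017, -0.048]]
wrist_force: [-5.0, 2.5, 9.2]
gripper_width: 0.179
```

```bash
python3 -c "
from h import *
settle(2);print(tip())
"
```

```text
18.65 [0.5368, -0.1303, 0.1715] x [0.0508, 0.0052, -0.9987] zyaw 166.82 F [-3.72, 1.61, 8.85] M [0.516, 1.551, 0.057] g 0.186 j6 73.8
(array([ 0.53595118, -0.12923353,  0.12219527]), array([-0.00807721, -0.01517586,  0.99985222]))
```

Call:
apply_moves(
  xyz=[
    [0.0015,-0.0003,0.001],
    [0.002,0,0.001],
  ],
  twist=[0,0],
  claw=[0,0],
)

```text
time_s: 18.85
tcp_pos: [0.5365, -0.1301, 0.1712]
ee_rot: [[0.055, -0.226, -0.973], [0.003, -0.974, 0.226], [-0.998, -0.016, -0.053]]
wrist_force: [-2.8, 1.1, 9.7]
gripper_width: 0.179
```

```bash
python3 -c "
from h import *
settle(2);print(tip())
"
```

```text
18.95 [0.5365, -0.1301, 0.1713] x [0.0555, 0.0032, -0.9985] zyaw 166.9 F [-2.31, 0.02, 10.54] M [0.31, 1.166, 0.019] g 0.185 j6 73.7
(array([ 0.53589502, -0.12918698,  0.12202127]), array([-0.01272669, -0.01317198,  0.99983225]))
```

Call:
apply_moves(
  xyz=[
    [0.0025,0,0.0005],
    [0.0025,0,0.0005],
  ],
  twist=[0,0],
  claw=[0,0],
)

```text
time_s: 19.15
tcp_pos: [0.5365, -0.1301, 0.17]
ee_rot: [[0.058, -0.225, -0.973], [0.002, -0.974, 0.225], [-0.998, -0.015, -0.057]]
wrist_force: [-5.0, 1.8, 12.6]
gripper_width: 0.178
```

```bash
python3 -c "
from h import *
settle(2);print(tip())
"
```

```text
19.25 [0.5365, -0.1301, 0.1701] x [0.0585, 0.0019, -0.9983] zyaw 166.97 F [-5.63, 2.1, 13.64] M [0.714, 1.736, 0.088] g 0.184 j6 73.7
(array([ 0.53601036, -0.12925064,  0.12082837]), array([-0.01571137, -0.01174844,  0.99980754]))
```

Call:
apply_moves(
  xyz=[
    [0.001,0.0003,0.0008],
    [0.0012,0.0006,0.0003],
    [0.0012,0.0006,0],
  ],
  twist=[4,7,7],
  claw=[0,0,0],
)

```text
time_s: 19.55
tcp_pos: [0.5375, -0.1323, 0.1722]
ee_rot: [[0.066, -0.521, -0.851], [-0.002, -0.853, 0.522], [-0.998, -0.033, -0.057]]
wrist_force: [-4.8, -0.9, 5.8]
gripper_width: 0.181
```

```bash
python3 -c "
from h import *
settle(1);print(tip())
"
```

```text
19.6 [0.5373, -0.1324, 0.172] x [0.0661, -0.0015, -0.9978] zyaw 148.25 F [-2.06, 0.2, 6.25] M [-0.173, 1.175, 0.017] g 0.181 j6 55.0
(array([ 0.53765027, -0.13069866,  0.12275516]), array([-0.02872303, -0.02155378,  0.999355  ]))
```

```bash
python3 -c "
from h import *
c=cap('wrist','w11.png')
i=cv2.imread('pics/w11.png');cv2.imwrite('pics/z13.png',cv2.resize(i[180:290,240:400],None,fx=5,fy=5,interpolation=cv2.INTER_CUBIC))
c=cap('top','t11.png')
i=cv2.imread('pics/t11.png');cv2.imwrite('pics/z14.png',cv2.resize(i[235:345,400:520],None,fx=5,fy=5,interpolation=cv2.INTER_CUBIC))
"
```

```text
(no output)
```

View pics/z13.png

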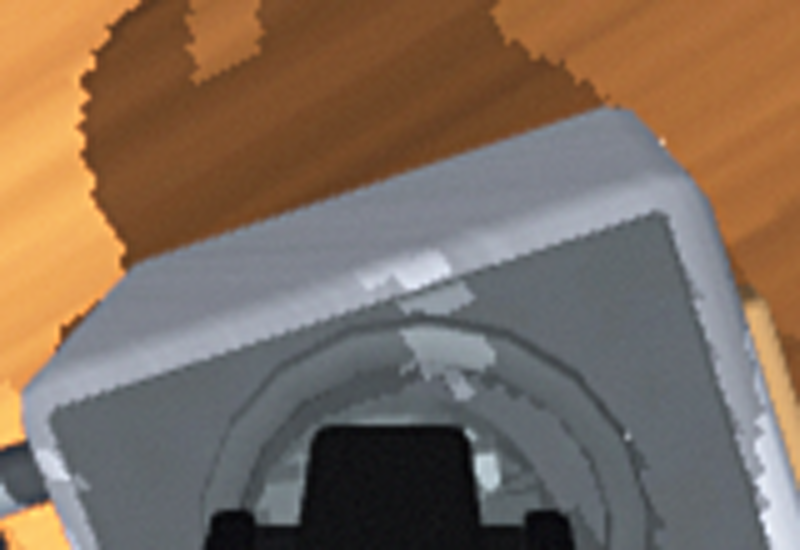

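View pics/z14.png

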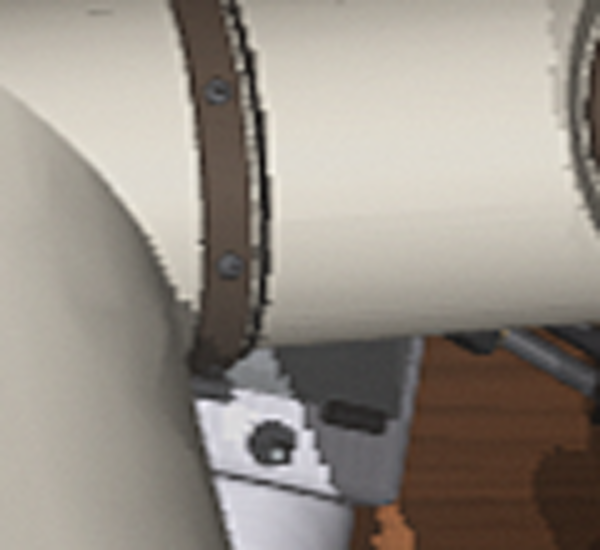

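Call:
apply_moves(
  xyz=[
    [0.003,0,0.0003],
    [0.003,0,0.0003],
  ],
  twist=[0,0],
  claw=[0,0],
)

```text
time_s: 19.9
tcp_pos: [0.5379, -0.1328, 0.1695]
ee_rot: [[0.069, -0.516, -0.854], [-0.003, -0.856, 0.517], [-0.998, -0.033, -0.061]]
wrist_force: [-5.5, 1.6, 17.6]
gripper_width: 0.182
```

```bash
python3 -c "
from h import *
settle(1);print(tip())
"
```

```text
19.95 [0.5378, -0.1328, 0.1696] x [0.0686, -0.0035, -0.9976] zyaw 148.82 F [-5.75, 1.45, 13.58] M [0.581, 1.889, 0.0] g 0.184 j6 55.4
(array([ 0.53828586, -0.13117177,  0.12035536]), array([-0.03106095, -0.01916974,  0.99933365]))
```

Call:
apply_moves(
  xyz=[
    [0.0015,0.0003,0.0015],
    [0.0018,0.0004,0.0015],
    [0.0018,0.0004,0.001],
  ],
  twist=[6,6,6],
  claw=[0,0,0],
)

```text
time_s: 20.25
tcp_pos: [0.5357, -0.1347, 0.1711]
ee_rot: [[0.074, -0.759, -0.647], [-0.011, -0.65, 0.76], [-0.997, -0.049, -0.057]]
wrist_force: [-3.9, -1.4, 9.6]
gripper_width: 0.181
```

```bash
python3 -c "
from h import *
settle(1);print(tip())
"
```

```text
20.3 [0.5357, -0.1347, 0.171] x [0.0741, -0.0114, -0.9972] zyaw 130.19 F [-3.3, -2.44, 10.0] M [-0.834, 1.446, -0.046] g 0.181 j6 36.4
(array([ 0.53709626, -0.1326669 ,  0.12181957]), array([-0.04573699, -0.02214038,  0.99870813]))
```

Call:
apply_moves(
  xyz=[
    [0.002,0,0.002],
    [0.002,0.0003,0.002],
    [0.002,0.0003,0.0015],
  ],
  twist=[6,6,6],
  claw=[0,0,0],
)

```text
time_s: 20.6
tcp_pos: [0.533, -0.136, 0.1708]
ee_rot: [[0.077, -0.926, -0.37], [-0.022, -0.373, 0.928], [-0.997, -0.063, -0.049]]
wrist_force: [-4.3, -3.0, 10.9]
gripper_width: 0.181
```

```bash
python3 -c "
from h import *
settle(1);print(tip())
"
```

```text
20.65 [0.533, -0.1359, 0.1708] x [0.077, -0.0222, -0.9968] zyaw 111.55 F [-4.46, -3.98, 11.13] M [-1.421, 1.461, -0.078] g 0.179 j6 17.0
(array([ 0.53549258, -0.13386248,  0.12163999]), array([-0.06085624, -0.01862699,  0.99797272]))
```

Call:
apply_moves(
  xyz=[
    [0.002,0,0.0015],
    [0.002,0,0.0015],
    [0.002,0.0002,0.001],
  ],
  twist=[6,6,6],
  claw=[0,0,0],
)

```text
time_s: 20.95
tcp_pos: [0.5303, -0.1368, 0.17]
ee_rot: [[0.074, -0.996, -0.053], [-0.031, -0.056, 0.998], [-0.997, -0.072, -0.035]]
wrist_force: [-5.8, -0.4, 12.7]
gripper_width: 0.184
```

```bash
cat >> h.py <<'E'
def torq():
    s=r.sense();R=np.array(s['ee_rot']);F=np.array(s['wrist_force'])-[0,0,-.9];M=np.array(s['moment'])
    # ref ~0.33 behind tip along tool x
    rr=R@np.array([.33,0,.004]);print('tau_z about tip',(M-np.cross(rr,F))[2],'all',np.round(M-np.cross(rr,F),3))
E
python3 -c "
from h import *
settle(1);print(tip());torq()
"
```

```text
21.0 [0.5302, -0.1367, 0.1699] x [0.0742, -0.0309, -0.9968] zyaw 92.85 F [-5.59, -0.93, 12.3] M [-0.552, 2.03, -0.035] g 0.18 j6 -2.4
(array([ 0.53367476, -0.13479878,  0.12081923]), array([-0.07192563, -0.01292186,  0.99732629]))
tau_z about tip 0.02218942488340827 all [-0.163  0.511  0.022]
```

Call:
apply_moves(
  xyz=[
    [0.0018,0.0006,0.001],
    [0.0018,0.0006,0.001],
    [0.0018,0.0003,0.0005],
  ],
  twist=[6,6,4],
  claw=[0,0,0],
)

```text
time_s: 21.3
tcp_pos: [0.5275, -0.1367, 0.1698]
ee_rot: [[0.072, -0.969, 0.235], [-0.036, 0.233, 0.972], [-0.997, -0.079, -0.019]]
wrist_force: [-6.0, 2.6, 13.0]
gripper_width: 0.184
```

```bash
python3 -c "
from h import *
settle(1);print(tip());torq()
"
```

```text
21.35 [0.5275, -0.1366, 0.1698] x [0.0725, -0.0364, -0.9967] zyaw 76.3 F [-5.27, 2.41, 13.49] M [0.38, 2.058, 0.066] g 0.182 j6 -19.4
(array([ 0.531876  , -0.13511839,  0.12077897]), array([-0.08277739, -0.00629897,  0.99654816]))
tau_z about tip 0.04915738614656512 all [-0.297  0.682  0.049]
```

Call:
apply_moves(
  xyz=[
    [0.0018,0.0003,0.0003],
    [0.0018,0.0002,0],
  ],
  twist=[3,2],
  claw=[0,0],
)

```text
time_s: 21.55
tcp_pos: [0.5267, -0.1367, 0.1698]
ee_rot: [[0.073, -0.944, 0.322], [-0.038, 0.32, 0.947], [-0.997, -0.081, -0.013]]
wrist_force: [-5.5, 4.5, 13.2]
gripper_width: 0.184
```

```bash
python3 -c "
from h import *
settle(1);print(tip());torq()
"
```

```text
21.6 [0.5266, -0.1366, 0.1697] x [0.0725, -0.0379, -0.9966] zyaw 71.17 F [-5.41, 3.78, 13.98] M [1.051, 1.971, 0.086] g 0.188 j6 -24.7
(array([ 0.53129249, -0.13523233,  0.1207052 ]), array([-0.08657137, -0.00367396,  0.99623888]))
tau_z about tip 0.03779743319436474 all [-0.062  0.567  0.038]
```

Call:
apply_moves(
  xyz=[
    [-0.0005,0,0],
    [-0.001,0,0],
  ],
  twist=[0,0],
  claw=[0,0],
)

```text
time_s: 21.8
tcp_pos: [0.5264, -0.1364, 0.1736]
ee_rot: [[0.074, -0.944, 0.321], [-0.039, 0.319, 0.947], [-0.997, -0.082, -0.013]]
wrist_force: [-1.6, 0.9, 4.5]
gripper_width: 0.18
```

```bash
python3 -c "
from h import *
settle(2);print(tip());torq()
"
```

```text
21.9 [0.5264, -0.1364, 0.1733] x [0.0736, -0.0384, -0.9965] zyaw 71.24 F [-0.99, 0.05, 4.33] M [0.32, 0.901, 0.069] g 0.179 j6 -24.7
(array([ 0.53109791, -0.1351043 ,  0.12425631]), array([-0.08764684, -0.00316989,  0.99614657]))
tau_z about tip 0.07612606630649482 all [0.349 0.711 0.076]
```

The key rose 3.6 mm and still carries about 5 N, so the fastener has sprung up past the 3 mm catch. I free the blade with a small back-twist and lift it out.

Call:
apply_moves(
  xyz=[
    [0,0,0],
    [-0.002,0,0],
    [-0.004,0,0],
    [-0.008,0,0],
    [-0.015,0,0],
    [-0.02,0,0],
    [-0.012,0,0],
  ],
  twist=[-4,-2,0,0,0,0,0],
  claw=[0,0,0,0,0,0,0],
)

```text
time_s: 22.6
tcp_pos: [0.521, -0.1339, 0.2323]
ee_rot: [[0.069, -0.973, 0.222], [-0.037, 0.219, 0.975], [-0.997, -0.075, -0.021]]
wrist_force: [-0.1, 0.1, -0.7]
gripper_width: 0.182
```

```bash
python3 -c "
from h import *
settle(4);print(tip())
c=cap('wrist','w12.png');cap('top','t12.png');cap('scene','s12.png')
i=cv2.imread('pics/s12.png');j=cv2.imread('pics/t12.png')
o=np.zeros((600,800,3),np.uint8)
o[:600,:400]=cv2.resize(j[225:345,400:480],None,fx=5,fy=5);o[:400,400:]=cv2.resize(i[100:200,250:350],None,fx=4,fy=4)
cv2.imwrite('pics/z15.png',o)
"
```

```text
22.8 [0.5203, -0.1338, 0.2306] x [0.0667, -0.0367, -0.9971] zyaw 77.2 F [-0.64, -0.03, -1.66] M [0.143, 0.266, 0.028] g 0.184 j6 -18.4
(array([ 0.52431387, -0.13225126,  0.18147356]), array([-0.07633232, -0.00614261,  0.99706351]))
```

View pics/z15.png

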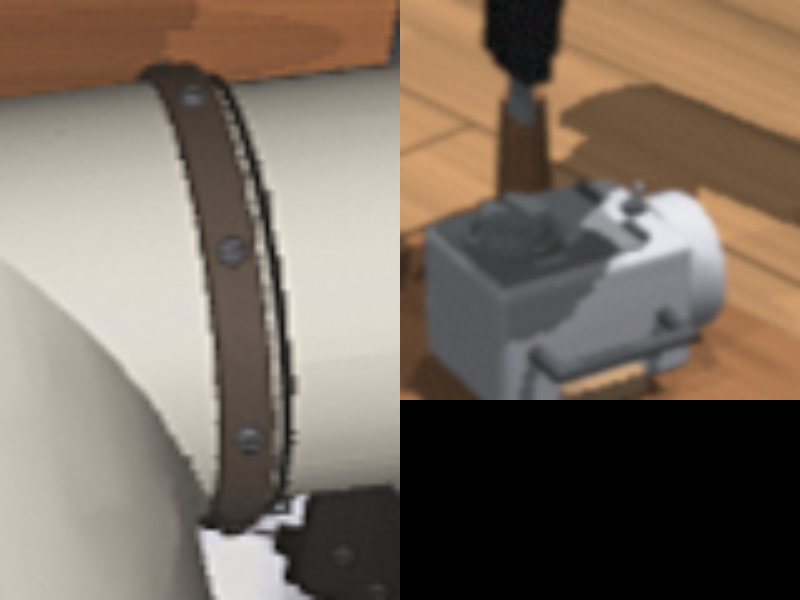

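View pics/w12.png

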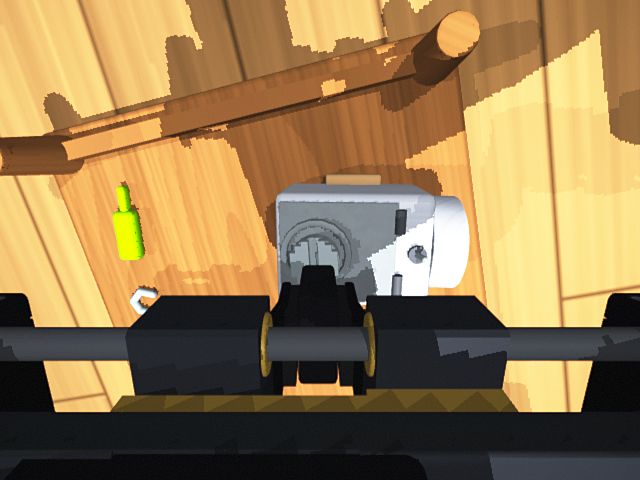

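```bash
python3 -c "
from h import *
i=cv2.imread('pics/w12.png');cv2.imwrite('pics/z16.png',cv2.resize(i[175:285,260:440],None,fx=4.4,fy=4.4,interpolation=cv2.INTER_CUBIC))"
```

```text
(no output)
```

View pics/z16.png

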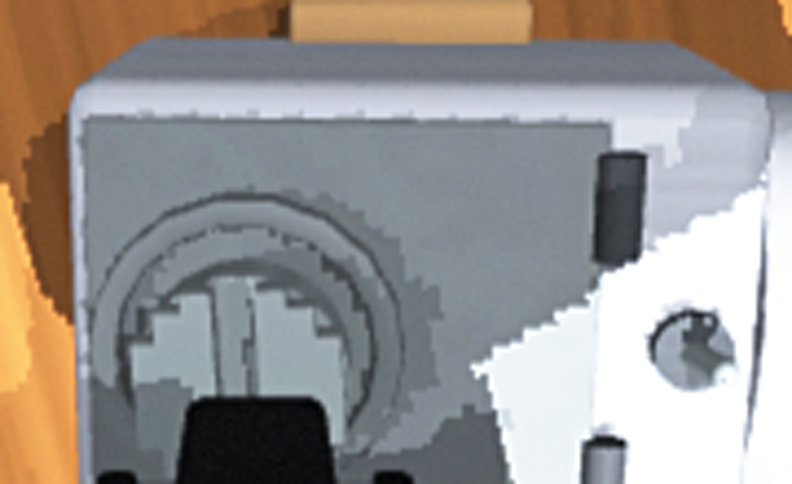

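The slot at column 313 now runs along the lantern's y axis, about 3° short of the stop, with its head up. The fastener is locked. Next I take the key back to the spool.

Call:
apply_moves(
  xyz=[
    [0,0.002,0.02],
    [0,0.002,0.035],
    [0,0.002,0.045],
    [0,0.002,0.045],
    [0,0.002,0.04],
    [0,0.002,0.03],
    [0,0.002,0.018],
    [0,0.002,0.008],
  ],
  twist=[0,0,0,0,0,0,0,0],
  claw=[0,0,0,0,0,0,0,0],
)

```text
time_s: 23.75
tcp_pos: [0.5579, 0.1115, 0.2161]
ee_rot: [[0.055, -0.972, 0.227], [-0.041, 0.225, 0.974], [-0.998, -0.063, -0.027]]
wrist_force: [0.4, -0.2, -0.6]
gripper_width: 0.18
```

Call:
apply_moves(
  xyz=[
    [0,0,0],
    [0,0,0],
    [0,0,0],
    [0,0,0],
    [0,0,0],
    [0,0,0],
    [0,0,0],
    [0,0,0],
    [0,0,0],
    [0,0,0],
    [0,0,0],
  ],
  twist=[-4,-8.5,-8.5,-8.5,-8.5,-8.5,-8.5,-8.5,-8.5,-8.5,-4],
  claw=[0,0,0,0,0,0,0,0,0,0,0],
)

```text
time_s: 24.85
tcp_pos: [0.5537, 0.1054, 0.2088]
ee_rot: [[0.04, -0.297, -0.954], [-0.048, -0.954, 0.295], [-0.998, 0.034, -0.053]]
wrist_force: [-0.4, -0.2, -0.5]
gripper_width: 0.186
```

```bash
python3 -c "
from h import *
settle(4);print(tip())
c=cap('wrist','w13.png')
t=cap('top','t13.png')
i=cv2.imread('pics/t13.png')
cv2.imwrite('pics/z17.png',i[200:400,380:560])
"
```

```text
25.05 [0.5539, 0.1058, 0.2091] x [0.0411, -0.0474, -0.998] zyaw 162.48 F [0.62, -0.32, -0.64] M [0.052, 0.21, -0.015] g 0.177 j6 41.2
(array([0.5526378 , 0.10450748, 0.15984067]), array([8.03395057e-04, 3.41429765e-02, 9.99416636e-01]))
```

View pics/w13.png

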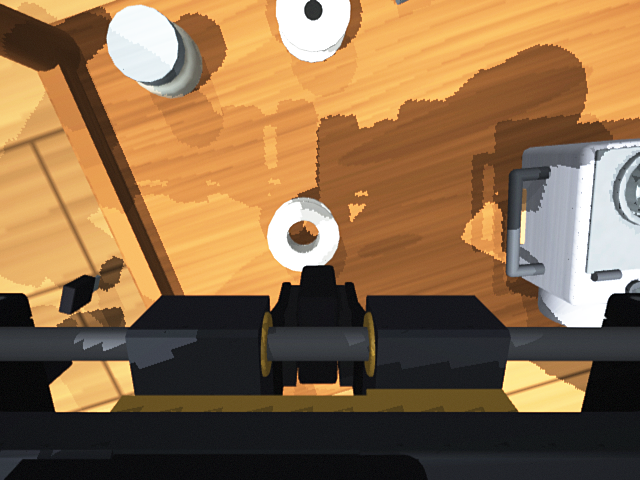

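View pics/t13.png

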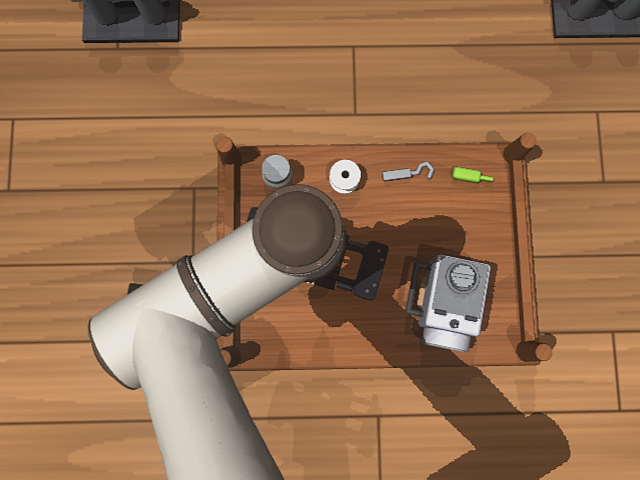

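Run:
```python
from h import *
c=cap('wrist');t,u=tip();s=r.sense();R=np.array(s['ee_rot'])
i=c['pixels'][:,:,::-1]
cv2.imwrite('pics/z18.png',cv2.resize(i[180:290,250:360],None,fx=5,fy=5,interpolation=cv2.INTER_CUBIC))
print(atz(c,(303.2,234.5),.064), R.T@(np.array([.5615,.1112,.16])-t))
```

```text
[0.56373099 0.11105722 0.064     ] [ 0.00011889 -0.00869552 -0.00635029]
```

View pics/z18.png

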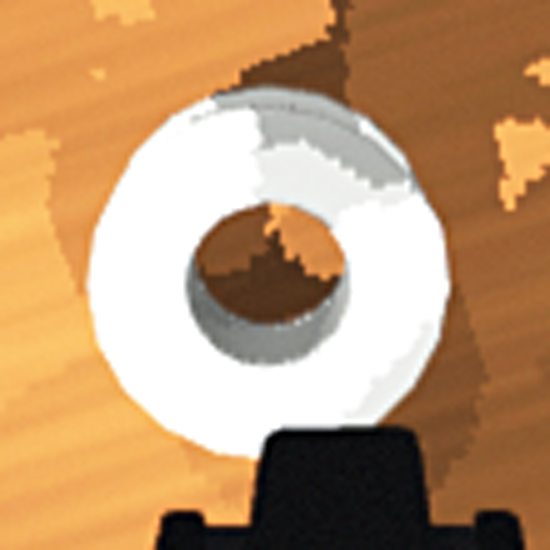

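Run:
```python
from h import *
t,u=tip();s=r.sense();R=np.array(s['ee_rot'])
for z in (.12,.078): print(R.T@(np.array([.5615,.1112,z])-t))
```

```text
[ 0.04003986 -0.00999318 -0.00419797]
[ 0.08195688 -0.01135572 -0.00193804]
```

Call:
apply_moves(
  xyz=[
    [0.006,-0.004,-0.001],
    [0.012,-0.005,-0.001],
    [0.015,-0.002,0],
    [0.015,0,0],
    [0.012,0,0],
    [0.008,0,0],
    [0.004,0,0],
  ],
  twist=[0,0,0,0,0,0,0],
  claw=[0,0,0,0,0,0,0],
)

```text
time_s: 25.9
tcp_pos: [0.563, 0.1145, 0.1302]
ee_rot: [[0.04, -0.303, -0.952], [-0.047, -0.952, 0.301], [-0.998, 0.033, -0.053]]
wrist_force: [0.1, 0.3, -0.9]
gripper_width: 0.182
```

Run:
```python
from h import *
settle(4)
t,u=tip();s=r.sense();R=np.array(s['ee_rot']);print(t,u)
for z in (.068,.042): print(R.T@(np.array([.5615,.1112,z])-t))
c=cap('wrist','w14.png');i=c['pixels'][:,:,::-1]
d=cap('scene');j=d['pixels'][:,:,::-1]
o=np.zeros((500,800,3),np.uint8);o[:,:400]=cv2.resize(i[190:315,270:370],None,fx=4,fy=4,interpolation=cv2.INTER_CUBIC);o[:400,400:]=cv2.resize(j[180:260,310:390],None,fx=5,fy=5,interpolation=cv2.INTER_CUBIC)
cv2.imwrite('pics/z19.png',o);print((proj(d,t)-[310,180])*5)
```

```text
26.1 [0.5638, 0.1148, 0.1321] x [0.0429, -0.0461, -0.998] zyaw 162.47 F [0.26, 0.01, -1.11] M [0.039, 0.19, 0.021] g 0.184 j6 40.0
[0.56270416 0.11353967 0.08283638] [-0.00109067  0.03288589  0.99945852]
[0.01486311 0.00213305 0.00125707]
[0.04081142 0.00132669 0.00268364]
[208.91559286 226.05627427]
```

View pics/z19.png

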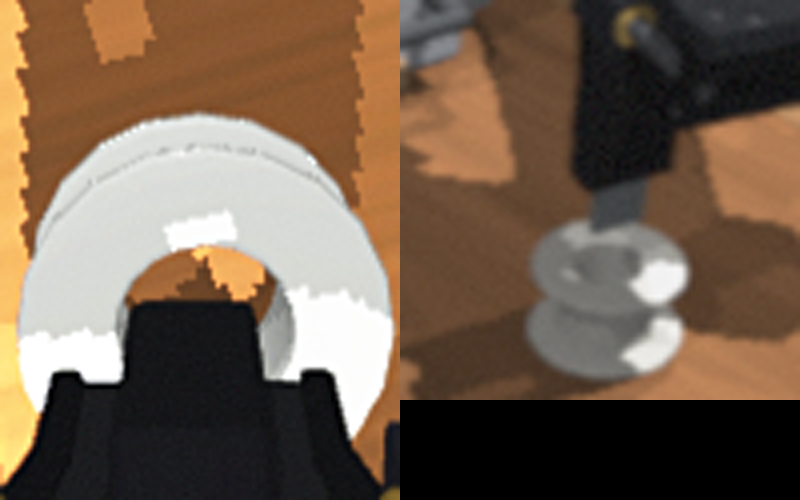

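Call:
apply_moves(
  xyz=[
    [0.002,0.0012,0.0006],
    [0.003,0.0012,0.0006],
    [0.002,0,0],
  ],
  twist=[0,0,0],
  claw=[0,0,0],
)

```text
time_s: 26.5
tcp_pos: [0.563, 0.1128, 0.1269]
ee_rot: [[0.047, -0.303, -0.952], [-0.044, -0.953, 0.301], [-0.998, 0.028, -0.058]]
wrist_force: [0.1, -0.5, -0.3]
gripper_width: 0.18
```

Run:
```python
from h import *
settle(4)
t,u=tip();s=r.sense();R=np.array(s['ee_rot']);print(t,u)
for z in (.068,.042): print(R.T@(np.array([.5615,.1112,z])-t))
c=cap('wrist','w15.png');i=c['pixels'][:,:,::-1]
cv2.imwrite('pics/z20.png',cv2.resize(i[190:315,250:390],None,fx=4,fy=4,interpolation=cv2.INTER_CUBIC))
```

```text
26.7 [0.5632, 0.113, 0.1269] x [0.0469, -0.0441, -0.9979] zyaw 162.48 F [0.38, 1.39, -0.89] M [0.06, 0.259, 0.044] g 0.184 j6 40.0
[0.56226038 0.11183983 0.07762606] [-0.00507136  0.03084732  0.99951124]
[0.00959862 0.00057135 0.00109025]
[ 0.03554467 -0.00015324  0.00259928]
```

View pics/z20.png

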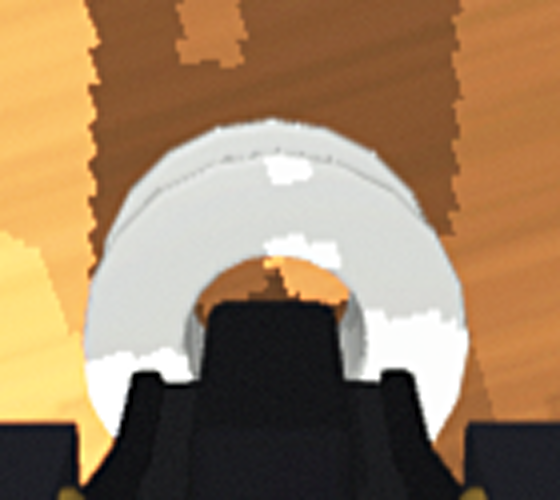

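Call:
apply_moves(
  xyz=[
    [0.004,0.0003,0.0004],
    [0.006,0,0.0005],
    [0.006,0,0.0005],
    [0.005,0,0.0004],
    [0.003,0,0.0003],
  ],
  twist=[0,0,0,0,0],
  claw=[0,0,0,0,0],
)

```text
time_s: 27.25
tcp_pos: [0.5623, 0.1123, 0.1009]
ee_rot: [[0.047, -0.302, -0.952], [-0.044, -0.953, 0.301], [-0.998, 0.028, -0.058]]
wrist_force: [0.6, -0.1, -1.3]
gripper_width: 0.179
```

Run:
```python
from h import *
settle(3)
t,u=tip();s=r.sense();R=np.array(s['ee_rot']);print(t,u)
for z in (.041,): print(R.T@(np.array([.5615,.1112,z])-t))
```

```text
27.4 [0.5625, 0.1124, 0.1014] x [0.0477, -0.0437, -0.9979] zyaw 162.48 F [0.44, 0.09, -0.41] M [0.054, 0.237, 0.038] g 0.185 j6 39.6
[0.56161743 0.11128895 0.05216251] [-0.00582908  0.03048677  0.99951817]
[ 0.01113742 -0.00018444  0.00073975]
```

Call:
apply_moves(
  xyz=[
    [0.003,0,0.0002],
    [0.003,0,0.0002],
    [0.002,0,0.0002],
    [0.001,0,0],
  ],
  twist=[0,0,0,0],
  claw=[0,0,0,0],
)

```text
time_s: 27.8
tcp_pos: [0.563, 0.1125, 0.0925]
ee_rot: [[0.049, -0.302, -0.952], [-0.043, -0.953, 0.3], [-0.998, 0.026, -0.06]]
wrist_force: [-0.4, 0.2, -0.5]
gripper_width: 0.184
```

Run:
```python
from h import *
settle(3)
t,u=tip();s=r.sense();R=np.array(s['ee_rot']);print(t,u)
for z in (.040,): print(R.T@(np.array([.5615,.1112,z])-t))
d=cap('scene');j=d['pixels'][:,:,::-1]
cv2.imwrite('pics/z21.png',cv2.resize(j[180:260,310:390],None,fx=6,fy=6,interpolation=cv2.INTER_CUBIC))
```

```text
27.95 [0.5631, 0.1125, 0.0927] x [0.0496, -0.0429, -0.9978] zyaw 162.49 F [0.46, -0.04, -0.85] M [-0.011, 0.27, -0.027] g 0.178 j6 39.5
[0.56229348 0.11144471 0.04343231] [-0.00778965  0.0296808   0.99952907]
[0.00339603 0.00038398 0.00088871]
```

View pics/z21.png

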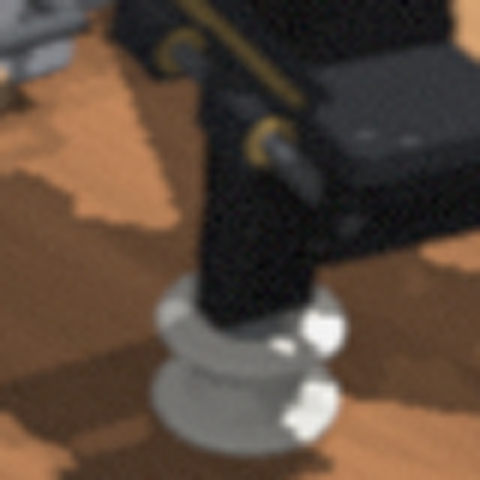

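Blade is in the bore. I go down in small steps until it touches.

Call:
apply_moves(
  xyz=[
    [0.0015,0.0002,0.0004],
    [0.001,0.0002,0.0003],
  ],
  twist=[0,0],
  claw=[0,0],
)

```text
time_s: 28.2
tcp_pos: [0.5627, 0.1124, 0.0905]
ee_rot: [[0.051, -0.302, -0.952], [-0.042, -0.953, 0.3], [-0.998, 0.025, -0.061]]
wrist_force: [0.0, -0.1, -1.4]
gripper_width: 0.184
```

Call:
apply_moves(
  xyz=[
    [0.001,0,0],
    [0.0005,0,0],
  ],
  twist=[0,0],
  claw=[0,0],
)

```text
time_s: 28.4
tcp_pos: [0.5629, 0.1124, 0.0892]
ee_rot: [[0.051, -0.302, -0.952], [-0.043, -0.953, 0.3], [-0.998, 0.025, -0.061]]
wrist_force: [-1.3, -0.6, 2.8]
gripper_width: 0.178
```

Run:
```python
from h import *
settle(3);print(tip())
```

```text
28.55 [0.5628, 0.1124, 0.0893] x [0.0509, -0.0424, -0.9978] zyaw 162.5 F [-0.62, 0.23, 1.74] M [-0.024, 0.599, 0.014] g 0.184 j6 39.4
(array([0.56208549, 0.1112994 , 0.04001371]), array([-0.00909111,  0.02915806,  0.99953347]))
```

Call:
apply_moves(
  xyz=[
    [0,0,0],
    [0,0,0],
    [0,0,0],
    [0,0,0],
    [0,0,0],
  ],
  twist=[0,0,0,0,0],
  claw=[0.25,0.35,0.5,0.6,0.6],
)

```text
time_s: 29.05
tcp_pos: [0.5633, 0.1125, 0.0892]
ee_rot: [[0.052, -0.302, -0.952], [-0.042, -0.953, 0.3], [-0.998, 0.024, -0.062]]
wrist_force: [-0.0, -0.2, -0.3]
gripper_width: 0.525
```

Run:
```python
from h import *
settle(3)
c=cap('wrist','w16.png');i=c['pixels'][:,:,::-1]
cv2.imwrite('pics/z22.png',cv2.resize(i[190:390,210:430],None,fx=3,fy=3,interpolation=cv2.INTER_CUBIC))
```

```text
29.2 [0.5633, 0.1126, 0.0892] x [0.0521, -0.0417, -0.9978] zyaw 162.5 F [-0.14, -0.01, 0.3] M [-0.025, 0.25, -0.008] g 0.584 j6 39.4
```

View pics/z22.png

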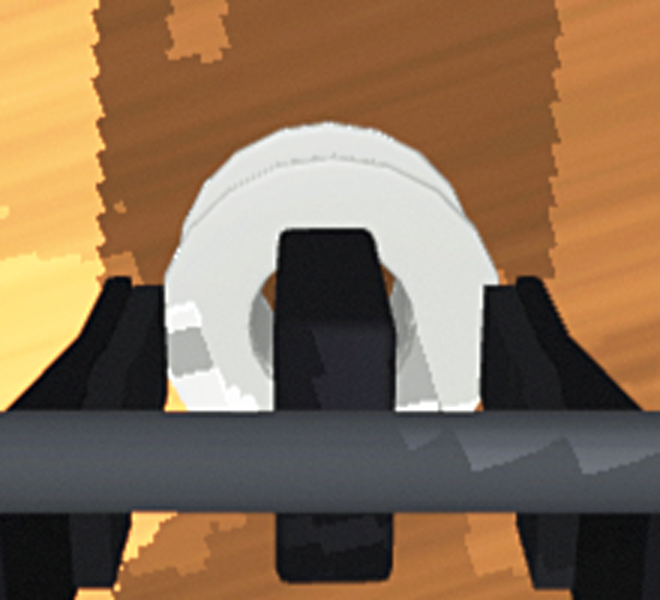

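The key stands free, centred between the open fingers. I lift clear.

Call:
apply_moves(
  xyz=[
    [-0.01,0,0],
    [-0.02,0,0],
    [-0.03,0,0],
    [-0.035,0,0],
    [-0.03,0,0],
    [-0.015,0,0],
    [0,0,0.03],
    [0,0,0.04],
    [0,0,0.04],
    [0,0,0.03],
  ],
  twist=[0,0,0,0,0,0,0,0,0,0],
  claw=[0.6,0.6,0.6,0.6,0.6,0.6,0.6,0.6,0.6,0.6],
)

```text
time_s: 30.25
tcp_pos: [0.4223, 0.1614, 0.2324]
ee_rot: [[0.06, -0.307, -0.95], [-0.038, -0.952, 0.305], [-0.997, 0.018, -0.069]]
wrist_force: [-0.4, 0.6, 0.2]
gripper_width: 0.598
```

Run:
```python
from h import *
settle(3)
t=cap('top','t17.png');s=cap('scene','s17.png')
i=t['pixels'][:,:,::-1];j=s['pixels'][:,:,::-1]
o=np.zeros((600,800,3),np.uint8);o[:300,:400]=cv2.resize(i[235:295,275:355],None,fx=5,fy=5,interpolation=cv2.INTER_CUBIC);o[:440,400:]=cv2.resize(i[245:355,400:500],None,fx=4,fy=4,interpolation=cv2.INTER_CUBIC);o[300:,:300]=cv2.resize(j[200:260,325:385],None,fx=5,fy=5,interpolation=cv2.INTER_CUBIC)
cv2.imwrite('pics/z23.png',o)
```

```text
30.4 [0.423, 0.1617, 0.2328] x [0.0607, -0.0374, -0.9975] zyaw 162.35 F [-0.26, -0.79, 0.49] M [0.021, 0.274, -0.003] g 0.598 j6 25.7
```

View pics/z23.png

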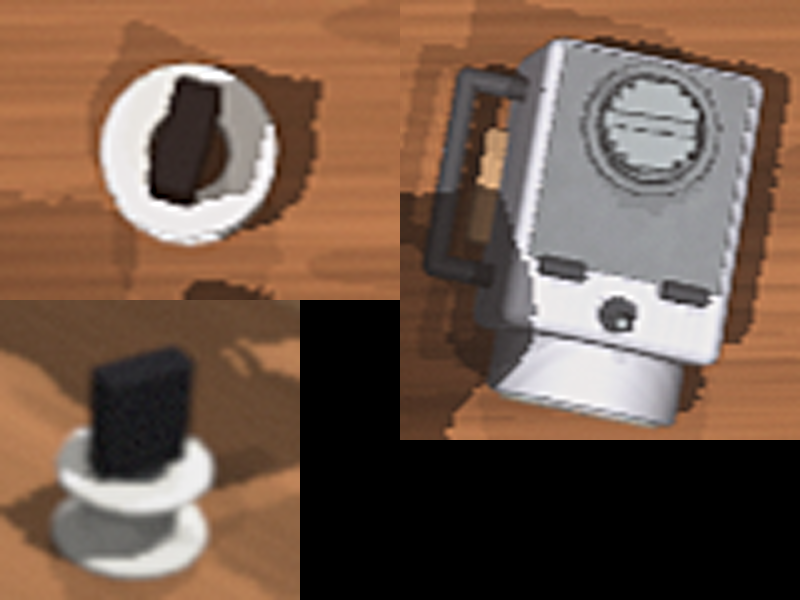

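View pics/t17.png

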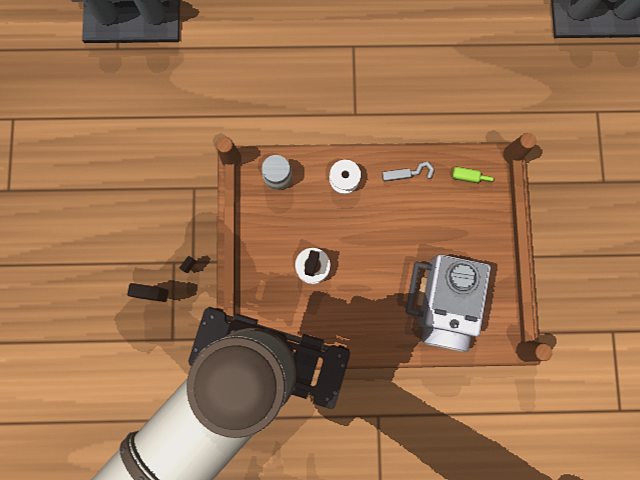

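The final top picture shows the slot across the lantern at (463,276) and the key upright in its spool at (313,264). The bystanders are where they were. I hand the job in.

```bash
python3 -c "
from h import *
print(job.finish_job())"
```

```text
the job is handed in; nothing more can be done
None
```

The fastener is locked and the key is back in its spool. The job was handed in at about 30 s of the 72 s allowed.

- **Locking:** I took the key from its spool and seated the blade in the slot. I pushed in to about 14 N, turned it about 96° clockwise (blade lead included) and eased off. The fastener followed the blade up 3.6 mm and still pushed with about 5 N, so it had passed the 3 mm catch point.
- **Final pictures:** The slot lies across the lantern along its y axis, and the head is centred as before. The key stands upright in the same spool, turned the same way as at the start. The jar, spare spool, hook and jig show no movement.

Some checks were less than clean:
- **Push depth:** For the first 18° of the turn the push eased to about 7 N. I pressed again before going on, and one reading then reached 17.6 N (about 18.5 N with the zero offset), a little above the roughly 15 N of the solid stop.
- **Turning torque:** I estimated 0.02–0.05 N m from the wrist readings during the last part of the turn (not earlier), and 0.08 N m just as the fastener sprang up.
- **Slot angle:** In the pictures the slot looks about 2–3° short of the stop. That is within the range where it can lock.
- **Tool tilt:** The tool tilted up to about 5° during the work.

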